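# Weigh a batch of slide boxes and send them off on the dock sled

## Robot

A 6-joint arm with a two-finger parallel gripper is mounted at the origin on the work surface. World frame = base frame: x ahead of the robot, y to its left, z up, the work surface at z = 0. Lengths are in m, angles in degrees, forces in N, time in s.
With the tool pointing down it reaches from about 0.4 to 0.825 m from the base axis. Payload 7 kg.
Tool frame: the origin (TCP) lies midway between the tips of the shut fingers; the grasp point (between the pads) lies 19 mm behind it; z points along the fingers, y is the direction in which the jaws open and shut (so a half turn about z gives the same grasp; the last joint's range is limited). The gripper opens to 88 mm and grips with 3 to 60 N. Pads are 19 mm wide; open, the fingers measure 130 mm over their backs; the gripper's body (78 mm by 193 mm) begins 47 mm behind the grasp point.
Start: joints at [86.923, 20.546, 0.682, 0, -70.136, -16.507], TCP at [0.226, 0.636, 0.227] pointing down, gripper open.
Joint ranges: [-176.03, 176.03], [-82.01, 121.73], [-58.28, 71.71], [-173.87, 95.51], [-174.79, -0.11], [-173.66, 173.66]. Speed limits (degrees/s): [136.94, 136.94, 172.46, 180, 180, 180].

## Interface

Orientations are given as [roll, pitch, yaw] about the fixed x, y, z axes, in that order (R = Rz(yaw) Ry(pitch) Rx(roll)).
In Python, from plant import r gives the robot as it stands.
- The arm moves only by the tool carry_out, never from a script. Its argument "motion" is one flat list of numbers, 7 for each row, row after row: the turn, a rotation vector about the tool's x, y, z in degrees, then the shift along the tool's x, y, z in cm, then the finger opening in cm, from 0 to 8.76. A call has 1 to 20 rows; each row shifts and turns the commanded pose from where the row before left it, along the tool's axes as they then stand; what a row does not reach is not made up. A row lasts 1/12 s, in which the tool goes at most 41.7 mm and 7.16 degrees, less where a joint would pass 70% of its speed; a pose out of reach is approached as far as the arm can. A call is refused whole if a number of a shift passes 4.17 or a number of a turn 7.16, either way. A call with a gripper value outside its range is refused whole. The fingers move at their own pace and stop on an object; "grip_force" is the grip in N (left out, the last holds). Time passes only in rows, so rows that do not move let the fingers close. It gives the time, the measured TCP pose, the force and the opening at its end, in the units of the state.
- r.get_state(): the state, without advancing time (a new reading comes with each control period).
- r.capture(name): name is "side" or "top" or "wrist"; returns a dict with "pixels" (384x512x3 uint8, red, green, blue), "K" (3x3 intrinsics, pixels), "R" (3x3) and "t" (3): a world point X has camera coordinates R X + t. Camera axes: x right, y down, z forward; pixel columns grow to the right and rows downward; lengths in m; the calibration is good to about 2 mm. A picture is of the moment at which its call begins. There is no depth.
- r.close_job(): hands the job in, once; it reports no verdict.
The state is a dict: "time_s": time; "joints": joint angles; "qd": joint speeds; "joint_torque": joint torques, N m; "tcp_pos": TCP position; "eef_rot": TCP orientation; "contact_force": force on the tool from outside, world axes, zero at the start; "moment": the same for the moment, N m; "gripper_width": finger opening in m.
Only numpy, scipy, OpenCV 4.12 (cv2) and the standard library are available. Lean on these libraries where they do the work, as an engineer would, in place of code of your own. Each camera call takes 0.05 s, during which the arm holds its last target. There are 200 camera calls.

## Task

Weigh this batch of slide boxes for dispatch: put every coloured slide box into the pan of the beam balance together and slide the brass poise along the beam until the beam stays level with your hand off it. Then move all the boxes onto the white tray sled, push the sled fully home into the purple dock, and slide the empty balance's poise back to its zero stop. Leave the other things on the bench where they are.

Things in the scene. Friction and masses are not known exactly. Their poses are not given: they have to be found in the camera images.
- box1: blue slide box, 76 x 56 x 40 mm (x, y, z), about 120 g (differs from box to box by up to a quarter); origin at the centre of its underside. On the middle of its lid stands a white carrying fin, 40 mm along x, 12 mm thick along y, 32 mm high (40 to 72 mm above the origin), to grip it by. May be absent
- box2: yellow slide box, same shape as box1; may be absent
- box3: green slide box, same shape as box1; may be absent
- box4: orange slide box, same shape as box1; may be absent
- balance: grey fixed base of the beam balance, origin under the beam's pivot at bench level. Along its own y the base runs from -270 to +250 mm, 50 mm high (150 mm deep under the pan, 90 mm deep elsewhere). The pivot of the beam lies 110 mm above the origin. The beam runs along the balance's own y: pan on the +y side, poise on the -y side. A white index post (165 mm high, 262 mm from the pivot on the -y side) carries a red line at the height of the level beam's end pointer
- beam (a joint): tilt of the beam in rad: 0 level, positive when the pan end is up (poise too far out), negative when the pan end is down; stops at -0.09 and +0.09. Damped: it settles in about 2 s. With the poise at 0 (its zero stop) and the pan empty the beam stands level. Between the stops, moving the poise outward by 1 mm raises the reading by about 0.0057 rad. Level means within about 0.02 rad
- pan_floor (a point): centre of the pan's floor (upper side), 140 mm above the bench when level and 170 mm from the pivot. Steel pan, 170 mm along the balance's x by 150 mm along its y outside, with a 4 mm thick rim that stands 8 mm above the floor. The pan stays level as the beam tilts, rising and sinking up to 15 mm; it matters not where in the pan a load lies
- poise (a joint): distance in m of the poise from its zero stop, 0 to 0.17, growing outward (towards the balance's -y, away from the pan). It stays where it is put (1.5 N of friction). The poise weighs 0.7 kg, so a load of m kg in the pan is balanced at about 0.243 x m metres. At the start it stands 20 to 34 mm out, left from the last weighing, so the empty pan is up
- poise_grip (a point): point to grip in the black plastic grip on top of the brass poise (poise 50 x 40 mm seen from above). The grip is upright, 34 mm along the balance's x, 22 mm along its y, from 27 mm below to 18 mm above this point. At zero it lies 45 mm from the pivot and 158 mm above the bench; it tilts and rises with the beam
- dock: fixed purple and grey dispatch dock, origin at bench level under the centre of the sled when home. Purple walls 75 mm high stand on its -y end (85 mm from the origin) and at x = -97 and +97 mm, for y = -80 to +80 mm; open above and at the +y end
- sled (a joint): distance in m of the sled from home: 0 fully home against its stop in the dock, up to 0.14 pulled out, along the dock's own +y; stays where it is left (2 N of friction)
- sled_floor (a point): centre of the white tray sled's floor (upper side), 28 mm above the bench. Tray 170 mm along the dock's x by 150 mm along its y outside, with a 4 mm thick rim that stands 8 mm above the floor
- sled_handle (a point): point to grip in the sled's upright blue handle, 133 mm from the tray's centre on the dock's +y side, 67 mm above the bench. The handle is 34 mm along the dock's x, 18 mm along its y, from 45 mm below to 15 mm above this point
- tipbox1: bystander: purple and cream pipette tip box, 120 x 82 x 64 mm, origin under its centre
- tipbox2: bystander: another such tip box
- reagent: bystander: glass bottle with a blue cap, 70 mm across, 150 mm high, origin under its centre
- petri: bystander: stack of clear petri dishes, 90 mm across, 34 mm high, origin under its centre
- notebook: bystander: blue notebook, 150 x 105 x 14 mm, origin under its centre
- tuberack: bystander: orange rack with small capped tubes, 100 x 60 mm, 58 mm high, origin under its centre
There are look-alikes about, which are no part of the job. Several things have the shape of the box3; the one meant has the colours described above.

How it is judged:
By the outcome, as a careful person would: the job done as asked, in the order asked, and still so for the second after the job is handed in, with the robot touching nothing.
Of box1, box2, box3, box4 only 2 to 3 are there at a start; the rules pass over those that are not, and their reading is None.
At some moment in a run one of box1, box2, box3, box4 may be knocked a few centimetres aside while the robot is not near it.
Once in a run the grip may slacken for a moment while it holds something.
It also fails if it takes over 210 s, if anything falls off the work surface, if the arm or the gripper's body presses on something with over 40 N, if the wrist force passes 120 N, or if a joint passes its speed limit or range.

## Working session

There is one attempt and no reset: what is moved stays moved. The work goes in short steps, Python scripts to look and compute and a tool call to move; the robot and the scene stay as the last step left them, time stands still between calls to the robot, and variables do not carry over. Pictures are saved under pics/ and viewed, about 12 in all and at most 16, crops included, and the job is handed in when it is done.

Besides the shell and the picture viewer there is one more tool, called after "Emit:" as name(argument=value, ...) on one line, values as JSON. carry_out: Moves the arm, as the interface text tells. Its arguments: {"type":"object","properties":{"motion":{"type":"array"},"grip_force":{"type":"number"}},"required":["motion"]}

```bash
mkdir -p pics; ls; python3 - <<'E'
from plant import r
import cv2,numpy as np,pickle
s=r.get_state(); print(s)
for n in ("top","side"):
    c=r.capture(n); pickle.dump(c,open(f"pics/{n}0.pkl","wb")); print(n,c["K"],c["R"],c["t"])
    im=cv2.cvtColor(c["pixels"],cv2.COLOR_RGB2BGR); cv2.imwrite(f"pics/{n}0.png",cv2.resize(im,(800,600),interpolation=cv2.INTER_CUBIC))
E
```

```text
pics
{'time_s': 0.0, 'joints': array([ 8.69221248e+01,  2.05917279e+01,  6.31832063e-01, -2.11463869e-02,
       -7.01359146e+01, -1.65070298e+01]), 'qd': array([-0.01864848, -0.07730964, -0.01788639,  0.01998796, -0.09965536,
        0.0280436 ]), 'joint_torque': array([ 1.22572428e-04, -5.82719564e+01,  2.93043441e+01,  6.99671432e+00,
        6.76073789e-03, -1.74824168e-04]), 'tcp_pos': array([0.22611475, 0.63545852, 0.22560141]), 'eef_rot': array([ 1.79902490e+02, -8.16625781e-03, -1.95921000e+01]), 'contact_force': array([-0.74689072,  0.87789946,  0.59847601]), 'moment': array([-0.02812991, -0.02523661,  0.0122204 ]), 'gripper_width': 0.08754212329938206}
top [[362.10413856   0.         261.30500261]
 [  0.         362.10413856 190.00796216]
 [  0.           0.           1.        ]] [[ 0.02292861 -0.9996274   0.01480996]
 [-0.99317833 -0.02446978 -0.11400889]
 [ 0.11432881 -0.01209486 -0.99336934]] [0.04472502 0.56099747 1.14988795]
side [[363.78590265   0.         256.70255106]
 [  0.         363.78590265 192.08702227]
 [  0.           0.           1.        ]] [[ 0.95641357 -0.29189787  0.008289  ]
 [-0.1684163  -0.57456621 -0.80094296]
 [ 0.23855612  0.76463671 -0.59868328]] [-0.50924219  0.22557391  0.97211728]
```

View pics/top0.png

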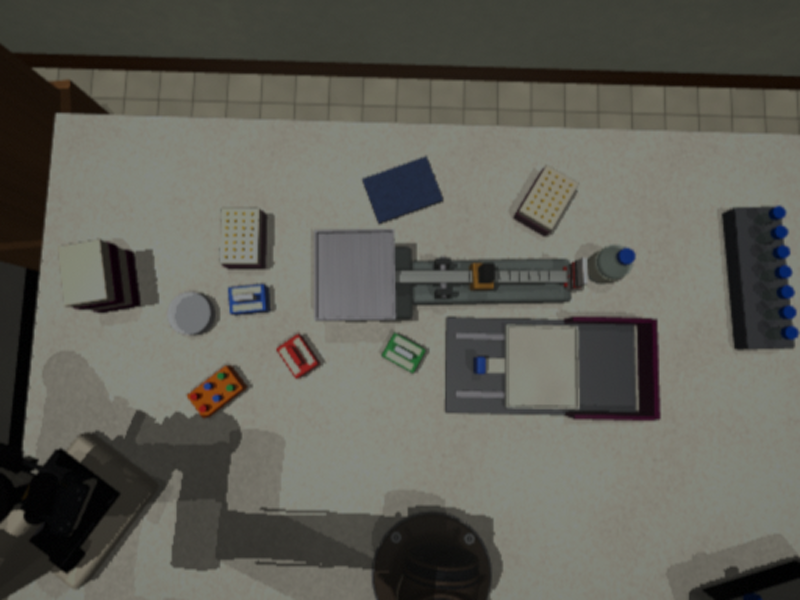

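View pics/side0.png

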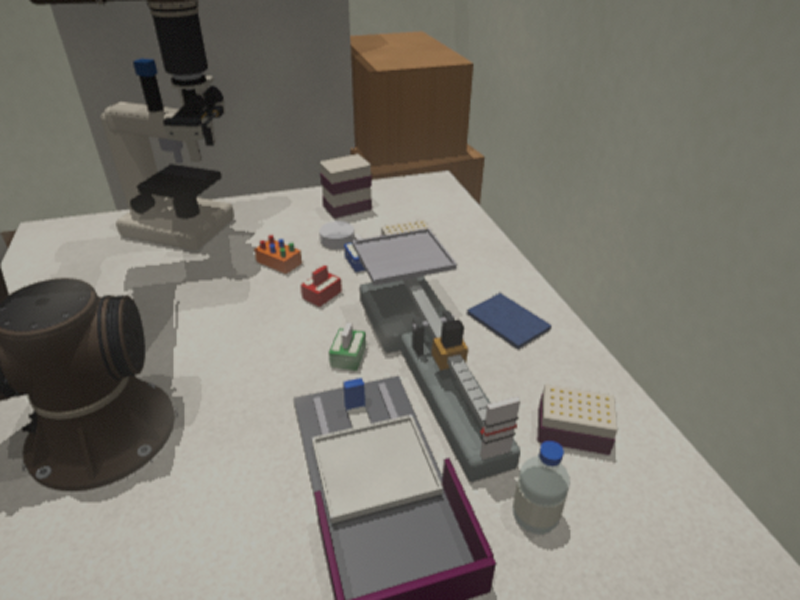

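The top view shows the blue box at (248,299), the green box at (404,352) and a red look-alike with a red fin at (298,356). The pan is at (355,275), the poise grip at (486,274), the sled at (542,366) and its handle at (481,365). There is no yellow or orange box.

```bash
cat > h.py <<'E'
import numpy as np,cv2,pickle
from scipy.spatial.transform import Rotation as Ro
def w(c,u,v,z,s=1.5625):
    d=c["R"].T@np.linalg.inv(c["K"])@np.array([(u+.5)/s-.5,(v+.5)/s-.5,1]); o=-c["R"].T@c["t"]
    return np.round(o+d*(z-o[2])/d[2],4)
def p(c,X,s=1.0):
    q=c["K"]@(c["R"]@np.array(X)+c["t"]); return np.round(s*q[:2]/q[2],1)
def snap(n,f,crop=None,s=1.5625):
    from plant import r
    c=r.capture(n); pickle.dump(c,open(f"pics/{f}.pkl","wb"))
    im=cv2.cvtColor(c["pixels"],cv2.COLOR_RGB2BGR)
    if crop: a,b,cc,d=crop; im=im[b:d,a:cc]
    cv2.imwrite(f"pics/{f}.png",cv2.resize(im,None,fx=s,fy=s,interpolation=cv2.INTER_CUBIC)); return c
E
python3 - <<'E'
from h import *
c=pickle.load(open("pics/top0.pkl","rb"))
for n,u,v,z in [("blue fin",248,298,.07),("green fin",404,350,.07),("panL",316,232,.163),("panR",393,231,.163),("panBR",395,318,.163),("panBL",317,320,.163),("poise grip",486,273,.17),("post",582,272,.165),
("sledTL",505,324,.036),("sledTR",579,324,.036),("sledBR",579,409,.036),("sledBL",505,409,.036),("handle",481,365,.082),("dockTR",657,319,.075),("dockBR",659,417,.075),("dockL",571,319,.075),("dockBL",569,414,.075),("reagcap",626,257,.15),("petri",192,313,.034),("tip1",242,237,.064),("tip2",548,198,.064),("red",298,356,.07)]:
    print(n,w(c,u,v,z))
im=cv2.cvtColor(c["pixels"],cv2.COLOR_RGB2BGR)
a=cv2.resize(im[175:245,135:285],None,fx=5.3,fy=5.3,interpolation=cv2.INTER_CUBIC)
cv2.imwrite("pics/crop0.png",a)
E
```

```text
blue fin [0.5457 0.3814 0.07  ]
green fin [0.4489 0.0652 0.07  ]
panL [0.6634 0.236  0.163 ]
panR [0.6691 0.0918 0.163 ]
panBR [0.5053 0.0838 0.163 ]
panBL [0.4982 0.2273 0.163 ]
poise grip [ 0.5925 -0.0829  0.17  ]
post [ 0.5998 -0.2634  0.165 ]
sledTL [ 0.5082 -0.1432  0.036 ]
sledTR [ 0.5119 -0.2974  0.036 ]
sledBR [ 0.3379 -0.2954  0.036 ]
sledBL [ 0.3346 -0.1438  0.036 ]
handle [ 0.4227 -0.0875  0.082 ]
dockTR [ 0.5228 -0.4431  0.075 ]
dockBR [ 0.3286 -0.4418  0.075 ]
dockL [ 0.5187 -0.2691  0.075 ]
dockBL [ 0.3306 -0.2632  0.075 ]
reagcap [ 0.6334 -0.3528  0.15  ]
petri [0.5156 0.5047 0.034 ]
tip1 [0.6716 0.4022 0.064 ]
tip2 [ 0.7708 -0.2268  0.064 ]
red [0.4321 0.2759 0.07  ]
```

View pics/crop0.png

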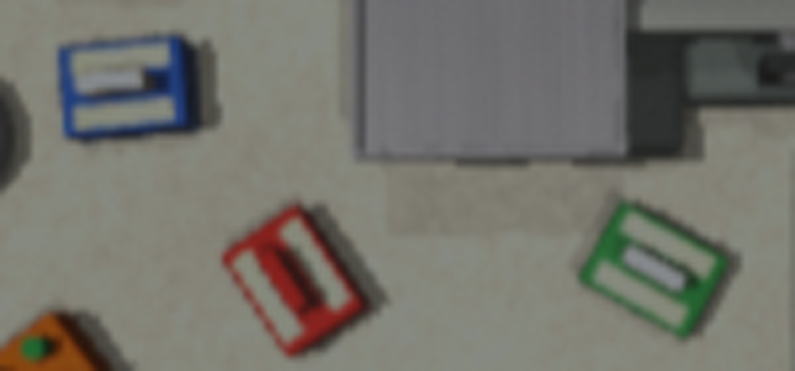

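The crop shows the blue fin running almost horizontally (box axis about -85°) and the green fin running down-right (about 58°). The red box has a red fin, so it isn't one of ours. Next I move above blue.

Emit:
carry_out(motion=[0, 0, 0, 3.86, 1.32, 0.25, 6, 0, 0, 0, 3.86, 1.32, 0.25, 6, 0, 0, 0, 3.86, 1.32, 0.25, 6, 0, 0, 0, 3.86, 1.32, 0.25, 6, 0, 0, 0, 3.86, 1.32, 0.25, 6, 0, 0, 0, 3.86, 1.32, 0.25, 6, 0, 0, 0, 3.86, 1.32, 0.25, 6, 0, 0, 0, 3.86, 1.32, 0.25, 6, 0, 0, 0, 3.86, 1.32, 0.25, 6, 0, 0, 0, 3.86, 1.32, 0.25, 6, 0, 0, 6.5, 0, 0, 0, 6, 0, 0, 6.5, 0, 0, 0, 6, 0, 0, 6.5, 0, 0, 0, 6, 0, 0, 6.5, 0, 0, 0, 6, 0, 0, 6.5, 0, 0, 0, 6, 0, 0, 6.5, 0, 0, 0, 6, 0, 0, 6.5, 0, 0, 0, 6, 0, 0, 6.5, 0, 0, 0, 6, 0, 0, 6.5, 0, 0, 0, 6, 0, 0, 6.5, 0, 0, 0, 6], grip_force=25)

```text
time_s: 1.77
tcp_pos: [0.5455, 0.382, 0.201]
eef_rot: [180.0, -0.0, -84.9]
contact_force: [0.8, -0.3, -0.7]
gripper_width: 0.0601
```

```bash
cat >> h.py <<'E'
def go(x,y,z,psi):
    "tool-frame shift (cm) to target at present orientation, and turn about tool z (deg)"
    from plant import r
    s=r.get_state(); R=Ro.from_euler("xyz",s["eef_rot"],degrees=True).as_matrix()
    d=R.T@(np.array([x,y,z])-s["tcp_pos"])*100
    print("tcp",s["tcp_pos"].round(4),s["eef_rot"].round(1),"w",round(s["gripper_width"],4),"F",s["contact_force"].round(1),"t",round(s["time_s"],1))
    print("shift cm",d.round(2),"norm",np.linalg.norm(d).round(1),"turn z",round((s["eef_rot"][2]-psi+180)%360-180,1))
E
python3 - <<'E'
from h import *
c=snap("wrist","w1"); go(.5457,.3814,.045,-85); print(p(c,[.5457,.3814,.072],1.5625))
print(-c["R"].T@c["t"])
E
```

```text
tcp [0.5454 0.382  0.201 ] [180.   -0.  -85.4] w 0.0599 F [ 1.3  0.4 -0.5] t 1.8
shift cm [ 0.05 -0.04 15.6 ] norm 15.6 turn z -0.4
[399.3 279.9]
[0.55257938 0.31520315 0.35866115]
```

View pics/w1.png

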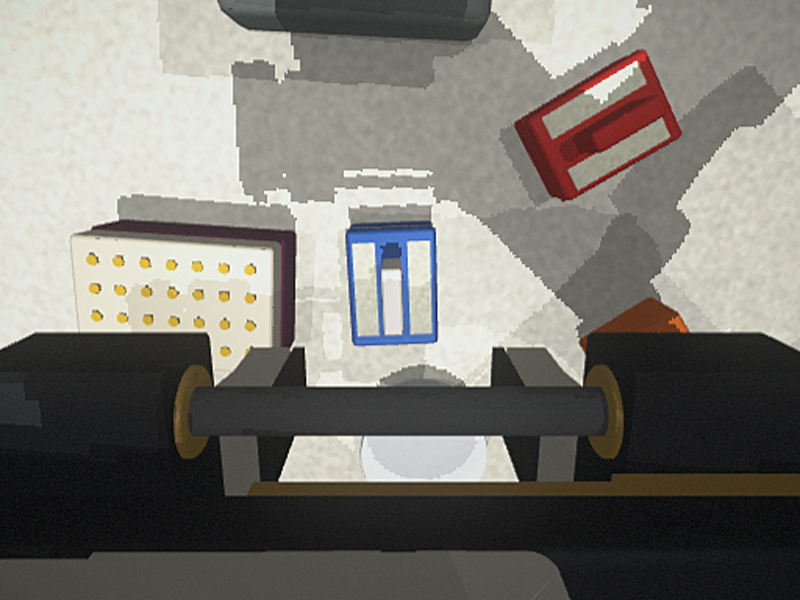

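The blue fin top spans (381..403, 262..335), centre about (392,299), and is nearly upright in the view.

```bash
python3 - <<'E'
from h import *
c=pickle.load(open("pics/w1.pkl","rb"))
a=w(c,391,263,.072);b=w(c,393,335,.072);print(a,b,np.degrees(np.arctan2(*(a-b)[1::-1])))
print(w(c,350,345,.04),w(c,437,342,.04),w(c,348,232,.04),w(c,437,229,.04))
m=(a+b)/2; go(m[0],m[1],.045,-85)
E
```

```text
[0.5514 0.372  0.072 ] [0.5465 0.4141 0.072 ] -83.36123993257395
[0.5729 0.4344 0.04  ] [0.5172 0.4274 0.04  ] [0.579  0.3615 0.04  ] [0.5251 0.3548 0.04  ]
tcp [0.5454 0.382  0.201 ] [180.   -0.  -85.4] w 0.0599 F [ 1.3  0.4 -0.5] t 1.8
shift cm [-1.09 -0.45 15.6 ] norm 15.6 turn z -0.4
```

Emit:
carry_out(motion=[0, 0, -1, -1.15, -0.4, 0, 4.5, 0, 0, 0, 0, 0, 2.6, 4.5, 0, 0, 0, 0, 0, 2.6, 4.5, 0, 0, 0, 0, 0, 2.6, 4.5, 0, 0, 0, 0, 0, 2.6, 4.5, 0, 0, 0, 0, 0, 2.6, 4.5, 0, 0, 0, 0, 0, 1.5, 4.5, 0, 0, 0, 0, 0, 1.0, 4.5, 0, 0, 0, 0, 0, 0, 4.5, 0, 0, 0, 0, 0, 0, 0.5, 0, 0, 0, 0, 0, 0, 0.5, 0, 0, 0, 0, 0, 0, 0.5, 0, 0, 0, 0, 0, 0, 0.5, 0, 0, 0, 0, 0, 0, 0.5, 0, 0, 0, 0, 0, 0, 0.5, 0, 0, 0, 0, 0, 0, 0.5], grip_force=25)

```text
time_s: 3.15
tcp_pos: [0.5486, 0.3941, 0.0471]
eef_rot: [-180.0, 0.0, -83.6]
contact_force: [-1.1, -0.2, 3.3]
gripper_width: 0.0118
```

```bash
python3 - <<'E'
from h import *
# balance yaw 2.2: ux,uy
b=np.radians(2.2);ux=np.array([np.cos(b),np.sin(b)]);pc=np.array([.584,.160])
print(pc+.037*ux,pc-.037*ux)
t=pc+.037*ux; go(t[0],t[1],.285,-87.8)
E
```

```text
[0.62097273 0.16142035] [0.54702727 0.15857965]
tcp [0.5486 0.3941 0.0471] [-180.     0.   -83.6] w 0.0118 F [-1.1 -0.2  3.3] t 3.1
shift cm [ 23.92  -4.59 -23.8 ] norm 34.1 turn z 4.2
```

Emit:
carry_out(motion=[0, 0, 0, 0, 0, -2, 0.5, 0, 0, 0, 0, 0, -3.5, 0.5, 0, 0, 0, 0, 0, -3.5, 0.5, 0, 0, 0, 0, 0, -3.5, 0.5, 0, 0, 0, 0, 0, -3.5, 0.5, 0, 0, 0, 0, 0, -3.5, 0.5, 0, 0, 0, 0, 0, -2.0, 0.5, 0, 0, 0, 2.4, -0.46, 0, 0.5, 0, 0, 0, 2.4, -0.46, 0, 0.5, 0, 0, 0, 2.4, -0.46, 0, 0.5, 0, 0, 0, 2.4, -0.46, 0, 0.5, 0, 0, 0, 2.4, -0.46, 0, 0.5, 0, 0, 0, 2.4, -0.46, 0, 0.5, 0, 0, 0, 2.4, -0.46, 0, 0.5, 0, 0, 0, 2.4, -0.46, 0, 0.5, 0, 0, 0, 2.4, -0.46, 0, 0.5, 0, 0, 0, 2.4, -0.46, 0, 0.5, 0, 0, 4.2, 0, 0, 0, 0.5, 0, 0, 0, 0, 0, 0, 0.5])

```text
time_s: 4.73
tcp_pos: [0.6212, 0.1592, 0.2613]
eef_rot: [180.0, -0.0, -88.1]
contact_force: [-0.5, -0.4, -1.1]
gripper_width: 0.0116
```

```bash
python3 - <<'E'
from h import *
c=snap("wrist","w2"); go(.621,.1614,.202,-87.8)
c=snap("top","t2")
E
```

```text
tcp [0.621  0.16   0.2613] [180.    0.  -87.8] w 0.0116 F [ 0.2 -0.3 -1.3] t 4.8
shift cm [-0.14 -0.01  5.93] norm 5.9 turn z -0.0
```

View pics/w2.png

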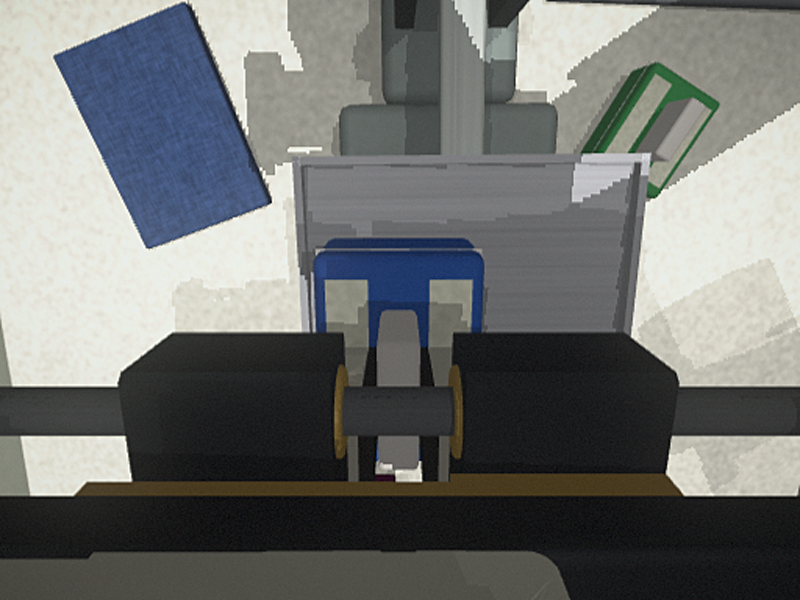

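The blue box is held over the pan. The pan rim's far corners show at (294,160) and (649,156), and the green box is at top right.

```bash
python3 - <<'E'
from h import *
c=pickle.load(open("pics/w2.pkl","rb"))
a=w(c,294,160,.163);b=w(c,649,156,.163);print(a,b,np.linalg.norm(a-b),np.degrees(np.arctan2(*(a-b)[1::-1])))
d=(a-b)/np.linalg.norm(a-b); n=np.array([-d[1],d[0],0]); print("pan centre",(a+b)/2+.075*n)
for q in [(650,156),(704,99),(715,106)]: print(w(c,*q,.072))
go(.621,.1614,.202,-87.8)
E
```

```text
[0.6737 0.0948 0.163 ] [0.5059 0.0872 0.163 ] 0.167972021479769 2.5932689857485127
pan centre [0.58640658 0.16592319 0.163     ]
[0.4631 0.0855 0.072 ]
[0.4348 0.0501 0.072 ]
[0.4271 0.054  0.072 ]
tcp [0.621  0.1606 0.2614] [180.    0.  -87.7] w 0.0116 F [-0.4 -0.1 -1.2] t 4.8
shift cm [-0.08 -0.01  5.94] norm 5.9 turn z 0.1
```

Emit:
carry_out(motion=[0, 0, 0, -0.3, 0, 1.5, 0.5, 0, 0, 0, 0, 0, 1.5, 0.5, 0, 0, 0, 0, 0, 1.2, 0.5, 0, 0, 0, 0, 0, 0.8, 0.5, 0, 0, 0, 0, 0, 0.5, 0.5, 0, 0, 0, 0, 0, 0.5, 0.5, 0, 0, 0, 0, 0, 0.2, 0.5, 0, 0, 0, 0, 0, 0, 0.5, 0, 0, 0, 0, 0, 0, 0.5, 0, 0, 0, 0, 0, 0, 3.5, 0, 0, 0, 0, 0, 0, 3.5, 0, 0, 0, 0, 0, 0, 3.5, 0, 0, 0, 0, 0, 0, 3.5, 0, 0, 0, 0, 0, 0, 3.5, 0, 0, 0, 0, 0, -1.5, 3.5, 0, 0, 0, 0, 0, -3, 3.5, 0, 0, 0, 0, 0, -3, 3.5])

```text
time_s: 6.25
tcp_pos: [0.6204, 0.1633, 0.2744]
eef_rot: [179.9, -0.1, -87.8]
contact_force: [0.9, -0.3, 0.5]
gripper_width: 0.0349
```

```bash
python3 - <<'E'
from h import *
go(.446,.068,.18,-122)
E
```

```text
tcp [0.6204 0.1633 0.2744] [ 1.799e+02 -1.000e-01 -8.780e+01] w 0.0349 F [ 0.9 -0.3  0.5] t 6.2
shift cm [ 8.83 17.77  9.5 ] norm 22.0 turn z 34.2
```

Emit:
carry_out(motion=[0, 0, 0, 1.47, 2.96, 0, 5, 0, 0, 0, 1.47, 2.96, 0, 5, 0, 0, 0, 1.47, 2.96, 0, 5, 0, 0, 0, 1.47, 2.96, 0, 5, 0, 0, 0, 1.47, 2.96, 0, 5, 0, 0, 0, 1.47, 2.96, 0, 5, 0, 0, 6.84, 0, 0, 1.8, 5, 0, 0, 6.84, 0, 0, 1.8, 5, 0, 0, 6.84, 0, 0, 1.8, 5, 0, 0, 6.84, 0, 0, 1.8, 5, 0, 0, 6.84, 0, 0, 1.8, 5, 0, 0, 0, 0, 0, 0, 5])

```text
time_s: 7.25
tcp_pos: [0.445, 0.0678, 0.1817]
eef_rot: [179.8, -0.2, -122.3]
contact_force: [-1.1, -0.7, -0.2]
gripper_width: 0.05
```

```bash
python3 - <<'E'
from h import *
c=snap("wrist","w3"); go(.446,.068,.045,-122)
E
```

```text
tcp [0.446  0.0681 0.1836] [ 179.9   -0.2 -121.9] w 0.0502 F [-0.3  0.2 -0.2] t 7.3
shift cm [-0.03 -0.02 13.86] norm 13.9 turn z 0.1
```

View pics/w3.png

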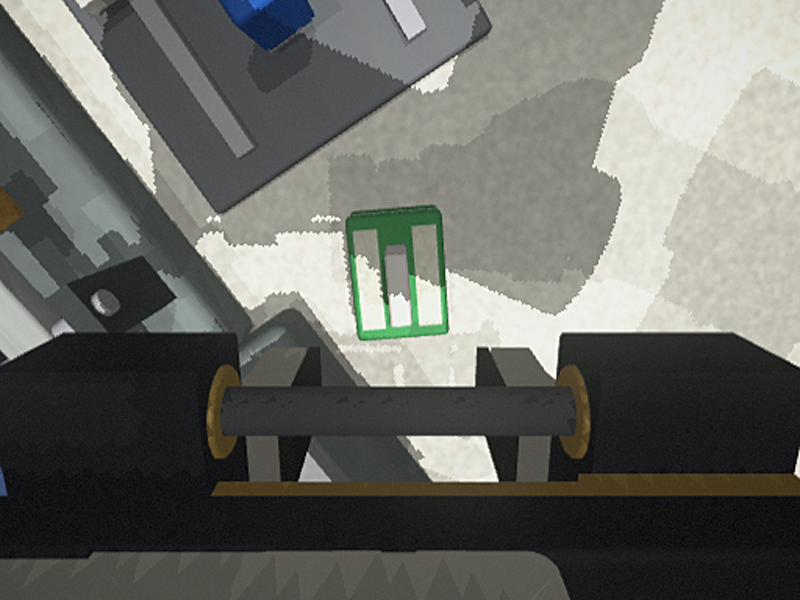

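The green fin top spans (386,252) to (412,326), and the lid corners are (347,221), (440,214), (447,333) and (360,338).

```bash
python3 - <<'E'
from h import *
c=pickle.load(open("pics/w3.pkl","rb"))
a=w(c,396,252,.072);b=w(c,401,326,.072);print(a,b,(a+b)/2,np.degrees(np.arctan2(*(a-b)[1::-1])))
L=[w(c,*q,.04) for q in [(347,221),(440,214),(447,333),(360,338)]];print(np.mean(L,0),np.degrees(np.arctan2(*(L[0]-L[3])[1::-1])),np.degrees(np.arctan2(*(L[1]-L[2])[1::-1])))
m=((a+b)/2+np.mean(L,0))/2; psi=-118.5; e=np.radians(psi); g=m[:2]+.007*np.array([np.cos(e),np.sin(e)])
go(g[0],g[1],.046,psi)
E
```

```text
[0.4352 0.0505 0.072 ] [0.4544 0.0859 0.072 ] [0.4448 0.0682 0.072 ] -118.47420361007443
[0.445225 0.069075 0.04    ] -117.29027547613725 -117.74734783317874
tcp [0.446  0.0681 0.1836] [ 179.9   -0.2 -121.9] w 0.0502 F [-0.3  0.2 -0.2] t 7.3
shift cm [ 0.67  0.05 13.76] norm 13.8 turn z -3.4
```

Emit:
carry_out(motion=[0, 0, -3.9, 0.67, 0.05, 0, 4.5, 0, 0, 0, 0, 0, 2.5, 4.5, 0, 0, 0, 0, 0, 2.5, 4.5, 0, 0, 0, 0, 0, 2.5, 4.5, 0, 0, 0, 0, 0, 2.5, 4.5, 0, 0, 0, 0, 0, 2.0, 4.5, 0, 0, 0, 0, 0, 1.2, 4.5, 0, 0, 0, 0, 0, 0.5, 4.5, 0, 0, 0, 0, 0, 0, 4.5, 0, 0, 0, 0, 0, 0, 0.5, 0, 0, 0, 0, 0, 0, 0.5, 0, 0, 0, 0, 0, 0, 0.5, 0, 0, 0, 0, 0, 0, 0.5, 0, 0, 0, 0, 0, 0, 0.5, 0, 0, 0, 0, 0, 0, 0.5, 0, 0, 0, 0, 0, 0, 0.5])

```text
time_s: 8.63
tcp_pos: [0.443, 0.0633, 0.0477]
eef_rot: [-180.0, 0.0, -118.1]
contact_force: [-1.8, 0.8, 2.8]
gripper_width: 0.0119
```

```bash
python3 - <<'E'
from h import *
c=snap("top","t3")
go(.548,.156,.25,-87.8)
E
```

```text
tcp [0.443  0.0632 0.0478] [-180.     0.  -118.1] w 0.012 F [-1.3  1.   3. ] t 8.7
shift cm [-13.13  -4.9  -20.22] norm 24.6 turn z -30.3
```

Emit:
carry_out(motion=[0, 0, 0, 0, 0, -2, 0.5, 0, 0, 0, 0, 0, -3.5, 0.5, 0, 0, 0, 0, 0, -3.5, 0.5, 0, 0, 0, 0, 0, -3.5, 0.5, 0, 0, 0, 0, 0, -3.5, 0.5, 0, 0, 0, 0, 0, -3.5, 0.5, 0, 0, 0, 0, 0, -2, 0.5, 0, 0, -6.06, 0, 0, 0, 0.5, 0, 0, -6.06, 0, 0, 0, 0.5, 0, 0, -6.06, 0, 0, 0, 0.5, 0, 0, -6.06, 0, 0, 0, 0.5, 0, 0, -6.06, 0, 0, 0, 0.5, 0, 0, 0, -1.78, -2.19, 0, 0.5, 0, 0, 0, -1.78, -2.19, 0, 0.5, 0, 0, 0, -1.78, -2.19, 0, 0.5, 0, 0, 0, -1.78, -2.19, 0, 0.5, 0, 0, 0, -1.78, -2.19, 0, 0.5, 0, 0, 0, 0, 0, 0, 0.5])

```text
time_s: 10.18
tcp_pos: [0.5517, 0.159, 0.2608]
eef_rot: [179.9, -0.1, -87.7]
contact_force: [0.5, 0.6, -1.0]
gripper_width: 0.012
```

```bash
python3 - <<'E'
from h import *
c=snap("wrist","w4")
go(.549,.157,.2,-87.8)
E
```

```text
tcp [0.55   0.1577 0.2608] [ 1.799e+02 -1.000e-01 -8.770e+01] w 0.0118 F [-0.2 -1.1 -0.9] t 10.2
shift cm [0.06 0.09 6.08] norm 6.1 turn z 0.1
```

View pics/w4.png

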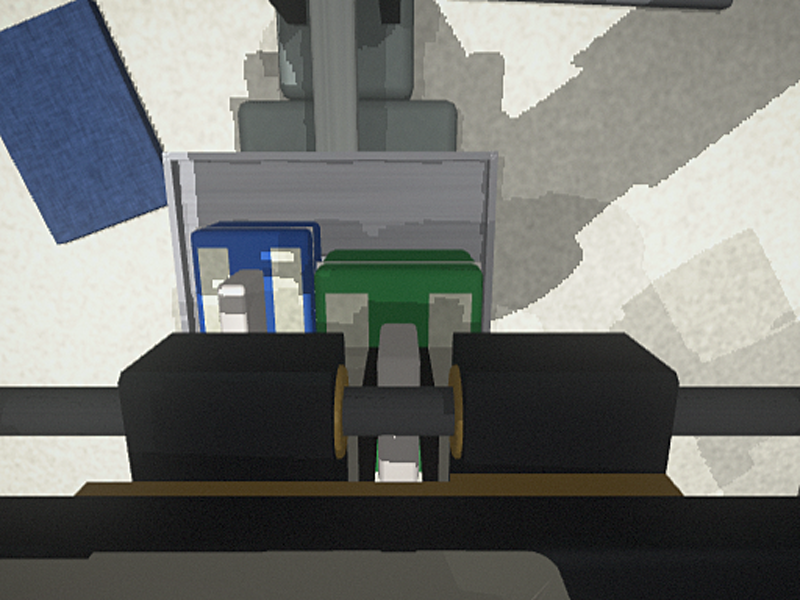

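Emit:
carry_out(motion=[0, 0, 0, 0.05, 0.1, 1.5, 0.5, 0, 0, 0, 0, 0, 1.5, 0.5, 0, 0, 0, 0, 0, 1.5, 0.5, 0, 0, 0, 0, 0, 1.0, 0.5, 0, 0, 0, 0, 0, 0.7, 0.5, 0, 0, 0, 0, 0, 0.6, 0.5, 0, 0, 0, 0, 0, 0.6, 0.5, 0, 0, 0, 0, 0, 0.6, 0.5, 0, 0, 0, 0, 0, 0.5, 0.5, 0, 0, 0, 0, 0, 0, 0.5, 0, 0, 0, 0, 0, 0, 0.5])

```text
time_s: 11.15
tcp_pos: [0.5479, 0.1558, 0.1775]
eef_rot: [180.0, -0.0, -87.8]
contact_force: [0.6, 0.9, -0.3]
gripper_width: 0.012
```

Emit:
carry_out(motion=[0, 0, 0, 0, 0, 0, 3.5, 0, 0, 0, 0, 0, 0, 3.5, 0, 0, 0, 0, 0, 0, 3.5, 0, 0, 0, 0, 0, 0, 3.5, 0, 0, 0, 0, 0, 0, 3.5, 0, 0, 0, 0, 0, -1.5, 3.5, 0, 0, 0, 0, 0, -3, 3.5, 0, 0, 0, 0, 0, -3, 3.5, 0, 0, 0, 0, 0, -2.5, 3.5])

```text
time_s: 11.9
tcp_pos: [0.5482, 0.1558, 0.2797]
eef_rot: [-179.9, 0.0, -87.8]
contact_force: [1.0, 0.0, 0.7]
gripper_width: 0.035
```

```bash
python3 - <<'E'
from h import *
go(.592,-.083,.27,-177.5)
E
```

```text
tcp [0.5482 0.1558 0.2797] [-179.9    0.   -87.8] w 0.035 F [1.  0.  0.7] t 11.9
shift cm [24.03 -3.45  0.97] norm 24.3 turn z 89.7
```

Emit:
carry_out(motion=[0, 0, 0, 3.4, -0.5, 0, 5, 0, 0, 0, 3.4, -0.5, 0, 5, 0, 0, 0, 3.4, -0.5, 0, 5, 0, 0, 0, 3.4, -0.5, 0, 5, 0, 0, 0, 3.4, -0.5, 0, 5, 0, 0, 0, 3.4, -0.5, 0, 5, 0, 0, 0, 3.4, -0.5, 0, 5, 0, 0, 7, 0, 0, 0, 5, 0, 0, 7, 0, 0, 0, 5, 0, 0, 7, 0, 0, 0, 5, 0, 0, 7, 0, 0, 0, 5, 0, 0, 7, 0, 0, 0, 5, 0, 0, 7, 0, 0, 0, 5, 0, 0, 7, 0, 0, 0, 5, 0, 0, 7, 0, 0, 0, 5, 0, 0, 7, 0, 0, 0, 5, 0, 0, 7, 0, 0, 0, 5, 0, 0, 7, 0, 0, 0, 5, 0, 0, 7, 0, 0, 0, 5, 0, 0, 5.7, 0, 0, 0, 5])

```text
time_s: 13.57
tcp_pos: [0.5921, -0.0806, 0.2776]
eef_rot: [180.0, 0.0, -177.9]
contact_force: [-0.4, 0.0, 0.1]
gripper_width: 0.0499
```

```bash
python3 - <<'E'
from h import *
c=snap("wrist","w5")
go(.592,-.083,.15,-177.5)
print(p(c,(.592,-.083,.182),1.5625))
E
```

```text
tcp [ 0.5921 -0.0806  0.2776] [ 180.     0.  -178.2] w 0.0503 F [-1.7  0.4 -0.2] t 13.6
shift cm [ 0.02 -0.24 12.76] norm 12.8 turn z -0.7
[390.6 295.4]
```

View pics/w5.png

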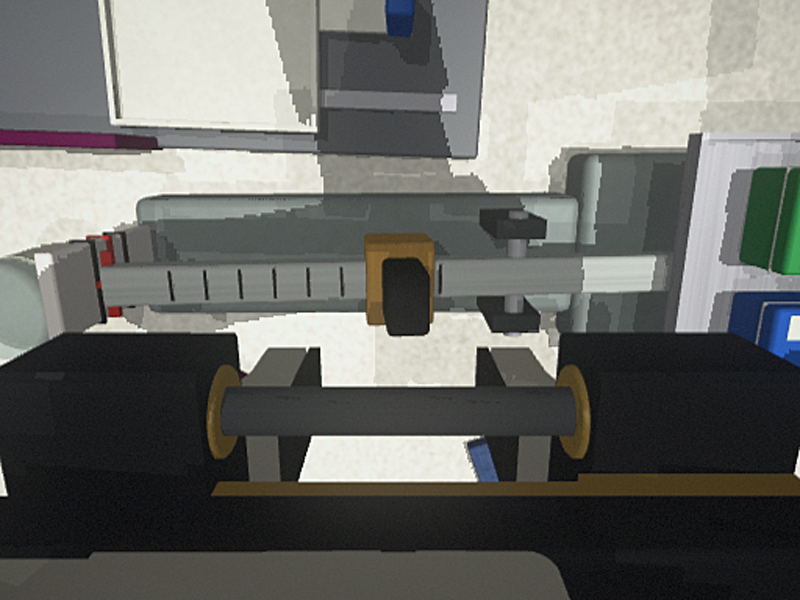

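The poise grip's top face spans about (385..430, 266..335), centre (407,300). The pivot pins are at (517,211) and (513,333), and the beam is pan-down.

```bash
python3 - <<'E'
from h import *
c=pickle.load(open("pics/w5.pkl","rb"))
g=w(c,407,300,.182);print("grip",g, w(c,385,300,.182),w(c,430,300,.182))
print("pivot",w(c,515,271,.11), w(c,515,271,.12))
go(g[0],g[1],.148,-177.6)
E
```

```text
grip [ 0.5939 -0.0749  0.182 ] [ 0.5943 -0.0859  0.182 ] [ 0.5935 -0.0633  0.182 ]
pivot [ 0.5918 -0.0051  0.11  ] [ 0.5897 -0.0074  0.12  ]
tcp [ 0.5921 -0.0806  0.2776] [ 180.     0.  -178.2] w 0.0503 F [-1.7  0.4 -0.2] t 13.6
shift cm [-0.2   0.56 12.96] norm 13.0 turn z -0.6
```

Emit:
carry_out(motion=[0, 0, -0.6, -0.2, 0.4, 1, 5, 0, 0, 0, 0, 0, 2.5, 5, 0, 0, 0, 0, 0, 2.5, 5, 0, 0, 0, 0, 0, 2.5, 5, 0, 0, 0, 0, 0, 2.5, 5, 0, 0, 0, 0, 0, 1.8, 5, 0, 0, 0, 0, 0, 0, 5, 0, 0, 0, 0, 0, 0, 3, 0, 0, 0, 0, 0, 0, 3, 0, 0, 0, 0, 0, 0, 3, 0, 0, 0, 0, 0, 0, 3])

```text
time_s: 14.53
tcp_pos: [0.5948, -0.0764, 0.151]
eef_rot: [180.0, 0.1, -176.8]
contact_force: [0.2, 0.5, 0.3]
gripper_width: 0.0317
```

Emit:
carry_out(motion=[0, 0, 0, 0, -0.5, 0, 3, 0, 0, 0, 0, -0.5, 0, 3, 0, 0, 0, 0, -0.5, 0, 3, 0, 0, 0, 0, -0.5, 0, 3, 0, 0, 0, 0, -0.5, 0, 3, 0, 0, 0, 0, -0.5, 0, 3, 0, 0, 0, 0, -0.5, 0, 3, 0, 0, 0, 0, 0, 0, 3, 0, 0, 0, 0, 0, 0, 3, 0, 0, 0, 0, 0, 0, 3])

```text
time_s: 15.37
tcp_pos: [0.5957, -0.1118, 0.1496]
eef_rot: [-180.0, -0.0, -176.9]
contact_force: [-0.7, -0.1, 0.7]
gripper_width: 0.03
```

Emit:
carry_out(motion=[0, 0, 0, 0, 0.2, 0, 5, 0, 0, 0, 0, 0, 0, 5, 0, 0, 0, 0, 0, 0, 5, 0, 0, 0, 0, 0, 0, 5, 0, 0, 0, 0, 0, 0, 5, 0, 0, 0, 0, 0, 0, 5, 0, 0, 0, 0, 0, 0, 5, 0, 0, 0, 0, 0, 0, 5, 0, 0, 0, 0, 0, 0, 5, 0, 0, 0, 0, 0, 0, 5, 0, 0, 0, 0, 0, 0, 5, 0, 0, 0, 0, 0, 0, 5, 0, 0, 0, 0, 0, 0, 5, 0, 0, 0, 0, 0, 0, 5, 0, 0, 0, 0, 0, 0, 5, 0, 0, 0, 0, 0, 0, 5, 0, 0, 0, 0, 0, 0, 5, 0, 0, 0, 0, 0, 0, 5, 0, 0, 0, 0, 0, 0, 5, 0, 0, 0, 0, 0, 0, 5])

```text
time_s: 17.03
tcp_pos: [0.5958, -0.1094, 0.1496]
eef_rot: [-180.0, 0.0, -176.9]
contact_force: [-0.4, 0.6, 0.2]
gripper_width: 0.0502
```

```bash
python3 - <<'E'
from h import *
go(.5943,-.108,.149,-177.6)
c=snap("side","s5"); im0=pickle.load(open("pics/side0.pkl","rb"))["pixels"]
w5=snap("wrist","w6")
P=lambda a:cv2.resize(cv2.cvtColor(a[190:310,215:345],cv2.COLOR_RGB2BGR),None,fx=3,fy=3,interpolation=cv2.INTER_CUBIC)
cv2.imwrite("pics/cmp.png",np.vstack([np.hstack([P(im0),P(c["pixels"])])]))
# top: side whole crop of pan/post ; wrist below
a=np.hstack([P(im0),P(c["pixels"])]); b=cv2.resize(cv2.cvtColor(w5["pixels"][:240],cv2.COLOR_RGB2BGR),(512,240))
b=np.pad(b,((0,0),(0,a.shape[1]-512),(0,0))); cv2.imwrite("pics/cmp.png",np.vstack([a,b])); print(a.shape)
E
```

```text
tcp [ 0.5958 -0.1094  0.1496] [-180.     0.  -176.9] w 0.0502 F [-0.4  0.6  0.2] t 17.0
shift cm [0.14 0.15 0.06] norm 0.2 turn z 0.7
(360, 780, 3)
```

View pics/cmp.png

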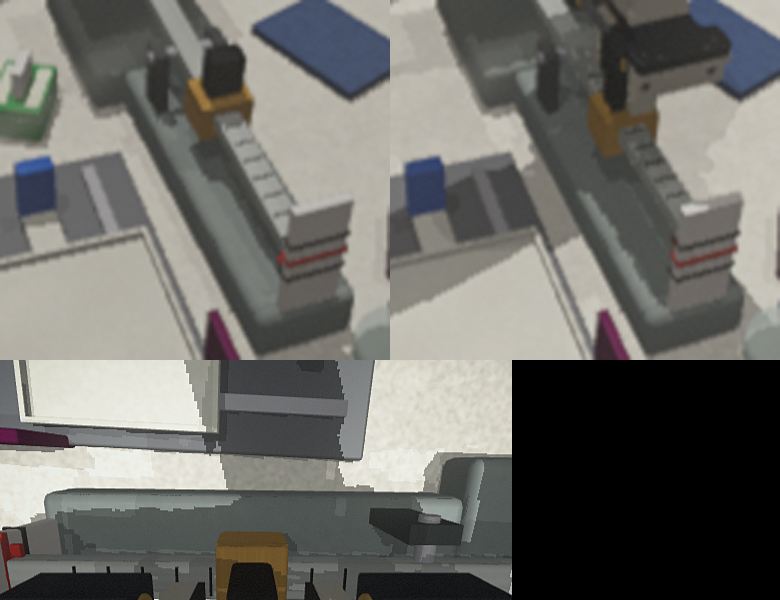

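```bash
python3 - <<'E'
from h import *
a=pickle.load(open("pics/side0.pkl","rb"));b=pickle.load(open("pics/s5.pkl","rb"))
B=np.radians(2.4);ux=np.array([np.cos(B),np.sin(B),0]);uy=np.array([-np.sin(B),np.cos(B),0]);pc=np.array([.586,.164,0])
for z in (.163,.148,.133):
    print(z,[p(a,pc+sx*.085*ux+sy*.075*uy+[0,0,z]) for sx,sy in((-1,-1),(1,-1),(1,1),(-1,1))])
f=np.vstack([a["pixels"][120:220,200:310],b["pixels"][120:220,200:310]])
f=np.hstack([a["pixels"][120:220,215:310],b["pixels"][120:220,215:310]])
f=cv2.resize(cv2.cvtColor(f,cv2.COLOR_RGB2BGR),None,fx=4.2,fy=4.2,interpolation=cv2.INTER_CUBIC)
g=np.hstack([a["pixels"][240:300,295:345],b["pixels"][240:300,295:345]])
g=cv2.resize(cv2.cvtColor(g,cv2.COLOR_RGB2BGR),(400*2//4*2,180),interpolation=cv2.INTER_CUBIC) if 0 else cv2.resize(cv2.cvtColor(g,cv2.COLOR_RGB2BGR),(300,180),interpolation=cv2.INTER_CUBIC)
g=np.pad(g,((0,0),(0,f.shape[1]-300),(0,0)))
cv2.imwrite("pics/cmp2.png",np.vstack([f,g]));print(f.shape)
E
```

```text
0.163 [array([239.3, 178.7]), array([292.8, 168.5]), array([274.6, 145.3]), array([225.6, 153.6])]
0.148 [array([239.4, 182.9]), array([292.5, 172.6]), array([274.4, 149.2]), array([225.8, 157.6])]
0.133 [array([239.5, 187. ]), array([292.1, 176.7]), array([274.3, 153.1]), array([226. , 161.5])]
(420, 798, 3)
```

View pics/cmp2.png

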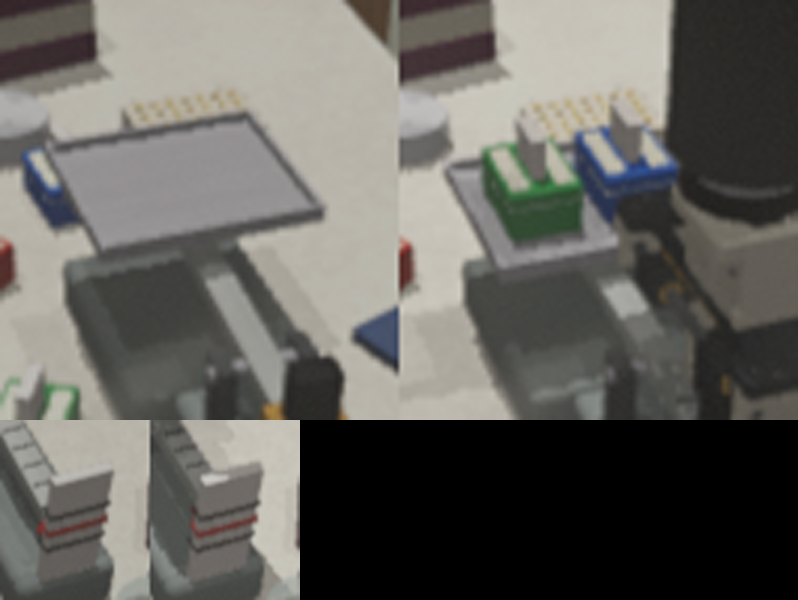

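The side-view crop shows the pan corner dropped by about 18–20 crop pixels (about 4.5 px raw) from the +0.09 stop. 4.15 px would be level, so it's close. Next is a subpixel check of the same edges.

```bash
cat >> h.py <<'E'
def edge(px,cols=range(241,262),r0=165,r1=196):
    g=cv2.cvtColor(px,cv2.COLOR_RGB2GRAY).astype(float); out=[]
    for u in cols:
        q=cv2.resize(g[r0:r1,u:u+1],None,fx=1,fy=8,interpolation=cv2.INTER_CUBIC)[:,0]
        d=np.gradient(cv2.GaussianBlur(q[:,None],(1,9),0)[:,0]); out.append(r0+(np.argmin(d)+.5)/8-.5)
    return np.array(out)
E
python3 - <<'E'
from h import *
a=pickle.load(open("pics/side0.pkl","rb"))["pixels"];b=pickle.load(open("pics/s5.pkl","rb"))["pixels"]
ea,eb=edge(a),edge(b);print(ea.round(1));print(eb.round(1));print((eb-ea).round(2),np.median(eb-ea))
E
```

```text
[178.3 178.2 178.1 177.9 177.8 177.3 177.2 177.1 176.9 176.7 176.3 176.3
 176.1 175.9 175.7 175.3 175.3 175.2 175.1 174.9 174.4]
[165.7 165.7 165.7 182.4 182.4 182.2 181.9 181.8 181.4 181.4 181.3 181.1
 180.9 180.6 180.4 180.3 180.1 179.9 179.7 179.4 179.3]
[-12.62 -12.5  -12.38   4.5    4.62   4.88   4.75   4.75   4.5    4.75
   5.     4.75   4.88   4.62   4.75   5.     4.75   4.75   4.62   4.5
   4.88] 4.75
```

Tilt is about -0.011 rad. That's inside tolerance, but I'll nudge the poise 2 mm further out.

Emit:
carry_out(motion=[0, 0, 0, 0, 0, 0, 3, 0, 0, 0, 0, 0, 0, 3, 0, 0, 0, 0, 0, 0, 3, 0, 0, 0, 0, 0, 0, 3, 0, 0, 0, 0, -0.2, 0, 3, 0, 0, 0, 0, -0.1, 0, 3, 0, 0, 0, 0, -0.1, 0, 3, 0, 0, 0, 0, 0, 0, 3, 0, 0, 0, 0, 0, 0, 3, 0, 0, 0, 0, 0, 0, 3])

```text
time_s: 17.97
tcp_pos: [0.596, -0.1135, 0.1495]
eef_rot: [180.0, -0.0, -176.9]
contact_force: [0.0, 0.9, 1.0]
gripper_width: 0.0303
```

Emit:
carry_out(motion=[0, 0, 0, 0, 0.3, 0, 5, 0, 0, 0, 0, 0, 0, 5, 0, 0, 0, 0, 0, 0, 5, 0, 0, 0, 0, 0, 0, 5, 0, 0, 0, 0, 0, -1.5, 5, 0, 0, 0, 0, 0, -3, 5, 0, 0, 0, 0, 0, -3, 5, 0, 0, 0, 0, 0, -3, 5, 0, 0, 0, 0, 0, -2, 5, 0, 0, 0, 0, 0, 0, 5, 0, 0, 0, 0, 0, 0, 5, 0, 0, 0, 0, 0, 0, 5, 0, 0, 0, 0, 0, 0, 5, 0, 0, 0, 0, 0, 0, 5, 0, 0, 0, 0, 0, 0, 5, 0, 0, 0, 0, 0, 0, 5, 0, 0, 0, 0, 0, 0, 5, 0, 0, 0, 0, 0, 0, 5, 0, 0, 0, 0, 0, 0, 5, 0, 0, 0, 0, 0, 0, 5])

```text
time_s: 19.63
tcp_pos: [0.5958, -0.1105, 0.2745]
eef_rot: [-180.0, -0.0, -176.9]
contact_force: [0.2, -0.4, 0.1]
gripper_width: 0.0499
```

```bash
python3 - <<'E'
from h import *
a=pickle.load(open("pics/side0.pkl","rb"))["pixels"]
c=snap("side","s6");k=range(244,262);d=np.median(edge(c["pixels"],k)-edge(a,k));print(d,.09-d/4.23*.09)
w6=snap("wrist","w7")
go(.548,.156,.28,-87.8)
E
```

```text
4.75 -0.011063829787234039
tcp [ 0.5958 -0.1105  0.2746] [-180.     0.  -176.9] w 0.0497 F [-0.3  0.4 -0.4] t 19.7
shift cm [ 3.33 26.87 -0.54] norm 27.1 turn z -89.1
```

View pics/w7.png

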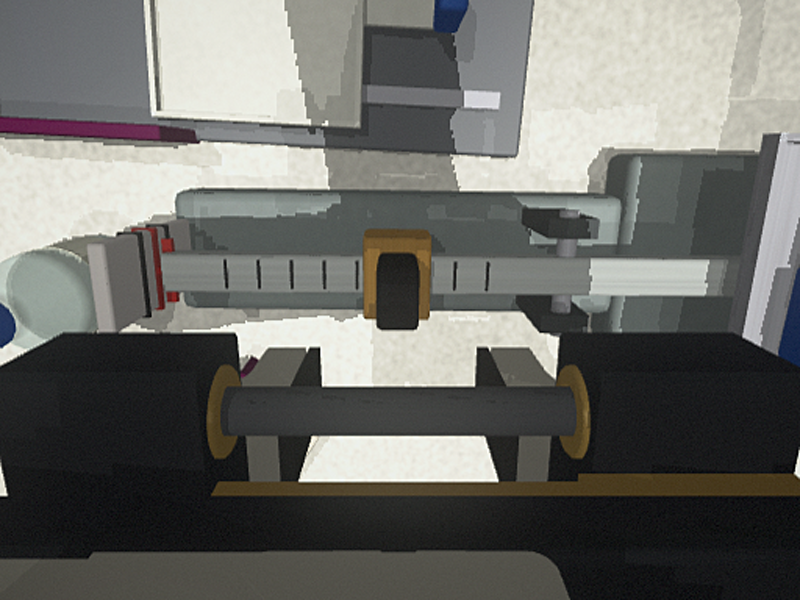

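The wrist view shows the pointer at (165,270), close to the post's red line at (152,270), so the beam is near level. Next I hover over the pan for an independent height check from the rim's width.

Emit:
carry_out(motion=[0, 0, 0, 0.48, 3.84, 0, 3.5, 0, 0, 0, 0.48, 3.84, 0, 3.5, 0, 0, 0, 0.48, 3.84, 0, 3.5, 0, 0, 0, 0.48, 3.84, 0, 3.5, 0, 0, 0, 0.48, 3.84, 0, 3.5, 0, 0, 0, 0.48, 3.84, 0, 3.5, 0, 0, 0, 0.48, 3.84, 0, 3.5, 0, 0, -6.85, 0, 0, 0, 3.5, 0, 0, -6.85, 0, 0, 0, 3.5, 0, 0, -6.85, 0, 0, 0, 3.5, 0, 0, -6.85, 0, 0, 0, 3.5, 0, 0, -6.85, 0, 0, 0, 3.5, 0, 0, -6.85, 0, 0, 0, 3.5, 0, 0, -6.85, 0, 0, 0, 3.5, 0, 0, -6.85, 0, 0, 0, 3.5, 0, 0, -6.85, 0, 0, 0, 3.5, 0, 0, -6.85, 0, 0, 0, 3.5, 0, 0, -6.85, 0, 0, 0, 3.5, 0, 0, -6.85, 0, 0, 0, 3.5, 0, 0, -6.85, 0, 0, 0, 3.5])

```text
time_s: 21.4
tcp_pos: [0.5476, 0.1561, 0.2746]
eef_rot: [-180.0, 0.0, -87.5]
contact_force: [0.1, -0.0, 0.9]
gripper_width: 0.0349
```

```bash
python3 - <<'E'
from h import *
a=pickle.load(open("pics/side0.pkl","rb"))["pixels"]
c=snap("side","s7");k=range(244,290);e=edge(c["pixels"],k)-edge(a,k);print(e.round(1),np.median(e))
w6=snap("wrist","w8")
go(.548,.156,.28,-87.8)
E
```

```text
[-12.4   4.4   4.8  -7.6   4.8   4.2   4.6   5.    4.5   4.8   4.5  -7.1
  -6.8   4.8   4.8   4.2   4.4  -5.9  -5.8  -5.6  16.1   4.4   4.6   4.6
  -5.6   4.8   4.2   4.2  -2.2  -2.8   0.    0.1   0.1  14.6  16.6  17.6
  19.9  21.   23.4  24.    3.6  -4.    4.    4.4   0.5   4.8] 4.375
tcp [0.5476 0.1561 0.2746] [-180.     0.   -87.7] w 0.0356 F [ 0.3 -0.8  0.3] t 21.5
shift cm [ 0.01 -0.03 -0.54] norm 0.5 turn z 0.1
```

View pics/w8.png

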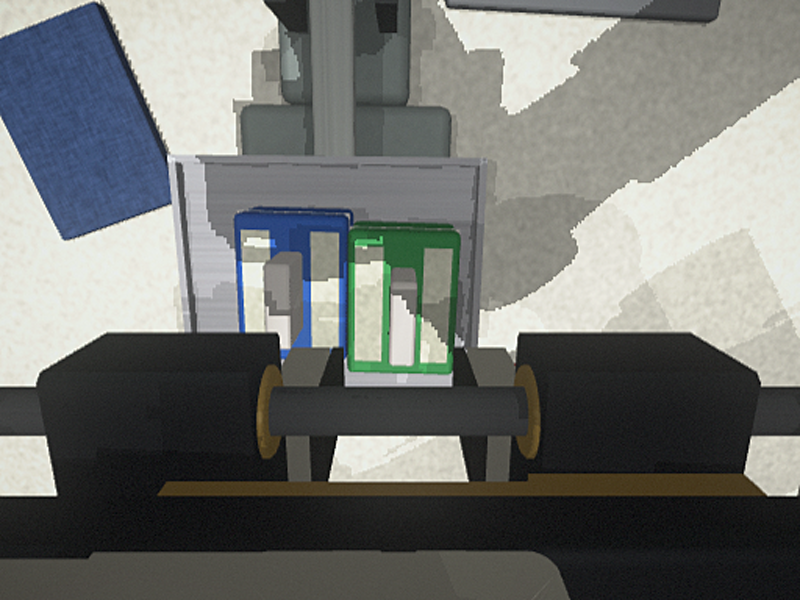

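The boxes have ended up side by side in the pan, with blue shifted about 2 cm toward green. The rim corners are at about (169,157) and (492,159). Next is a finer measurement of the rim width.

```bash
python3 - <<'E'
from h import *
k=pickle.load(open("pics/w8.pkl","rb"));print(k["K"][0,0])
ims=[]
for n in("w2","w4","w8"):
    c=pickle.load(open(f"pics/{n}.pkl","rb")); print(n,(-c["R"].T@c["t"]).round(4))
    g=c["pixels"]
    L,Rr={"w2":(188,416),"w4":(105,318),"w8":(108,315)}[n]
    ims.append(np.hstack([g[92:122,L-24:L+24],g[92:122,Rr-24:Rr+24]]))
v=np.vstack(ims); cv2.imwrite("pics/cor.png",cv2.resize(cv2.cvtColor(v,cv2.COLOR_RGB2BGR),None,fx=6,fy=6,interpolation=cv2.INTER_NEAREST)); print(v.shape)
E
```

```text
334.6188103600679
w2 [0.6245 0.0921 0.4189]
w4 [0.5555 0.0921 0.4185]
w8 [0.5522 0.089  0.4323]
(90, 96, 3)
```

View pics/cor.png

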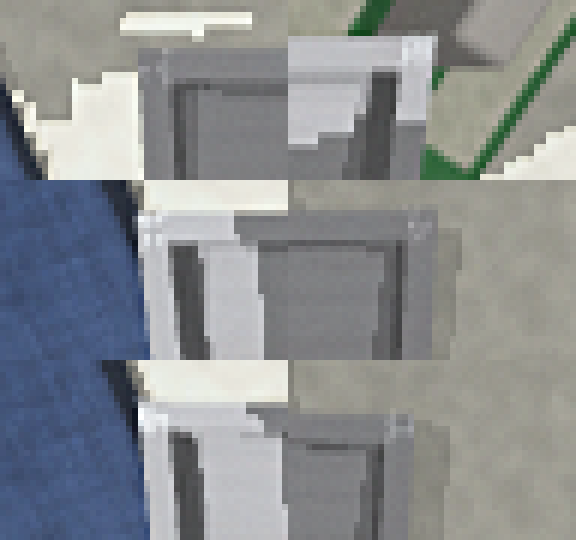

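Rim width raw: 229.8 px at the up stop (w2) against 204.7 px now. That gives a rim height of about 145 mm, or -0.018 ± 0.008 rad. The side edge gives about -0.009. I'll nudge outward about 2 mm more.

Emit:
carry_out(motion=[0, 0, 6.85, 0, 0, 0, 5, 0, 0, 6.85, 0, 0, 0, 5, 0, 0, 6.85, 0, 0, 0, 5, 0, 0, 6.85, 0, 0, 0, 5, 0, 0, 6.85, 0, 0, 0, 5, 0, 0, 6.85, 0, 0, 0, 5, 0, 0, 6.85, 0, 0, 0, 5, 0, 0, 6.85, 0, 0, 0, 5, 0, 0, 6.85, 0, 0, 0, 5, 0, 0, 6.85, 0, 0, 0, 5, 0, 0, 6.85, 0, 0, 0, 5, 0, 0, 6.85, 0, 0, 0, 5, 0, 0, 6.85, 0, 0, 0, 5, 0, 0, 0, -0.48, -3.84, 0, 5, 0, 0, 0, -0.48, -3.84, 0, 5, 0, 0, 0, -0.48, -3.84, 0, 5, 0, 0, 0, -0.48, -3.84, 0, 5, 0, 0, 0, -0.48, -3.84, 0, 5, 0, 0, 0, -0.48, -3.84, 0, 5, 0, 0, 0, -0.48, -3.84, 0, 5])

```text
time_s: 23.17
tcp_pos: [0.5958, -0.1123, 0.2748]
eef_rot: [180.0, 0.0, -177.2]
contact_force: [1.2, 0.6, 0.8]
gripper_width: 0.0499
```

Emit:
carry_out(motion=[0, 0, 0, 0, 0, 3, 5, 0, 0, 0, 0, 0, 3, 5, 0, 0, 0, 0, 0, 3, 5, 0, 0, 0, 0, 0, 2.5, 5, 0, 0, 0, 0, 0, 1, 5, 0, 0, 0, 0, 0, 0, 3, 0, 0, 0, 0, 0, 0, 3, 0, 0, 0, 0, 0, 0, 3, 0, 0, 0, 0, 0, 0, 3])

```text
time_s: 23.92
tcp_pos: [0.597, -0.1103, 0.1516]
eef_rot: [-180.0, 0.2, -176.9]
contact_force: [0.3, 0.3, -0.2]
gripper_width: 0.0313
```

```bash
python3 - <<'E'
from h import *
a=pickle.load(open("pics/side0.pkl","rb"))["pixels"]
k=range(244,262)
for n in("s5","s6","s7"):
    e=edge(pickle.load(open(f"pics/{n}.pkl","rb"))["pixels"],k)-edge(a,k);e=e[(e>0)&(e<10)];print(n,np.mean(e))
c=snap("side","s8");e=edge(c["pixels"],k)-edge(a,k);e=e[(e>0)&(e<10)];print("s8",np.mean(e))
go(.5958,-.1155,.1495,-176.9)
E
```

```text
s5 4.736111111111111
s6 4.680555555555555
s7 4.586538461538462
s8 4.756944444444445
tcp [ 0.5968 -0.1103  0.1514] [-180.     0.2 -176.9] w 0.0307 F [-0.4 -0.4  0.6] t 24.0
shift cm [ 0.13 -0.51  0.19] norm 0.6 turn z 0.0
```

Emit:
carry_out(motion=[0, 0, 0, 0, -0.2, 0, 3, 0, 0, 0, 0, -0.1, 0, 3, 0, 0, 0, 0, -0.1, 0, 3, 0, 0, 0, 0, -0.1, 0, 3, 0, 0, 0, 0, 0, 0, 3, 0, 0, 0, 0, 0, 0, 3, 0, 0, 0, 0, 0, 0, 3])

```text
time_s: 24.55
tcp_pos: [0.5961, -0.1156, 0.1495]
eef_rot: [-180.0, -0.0, -176.9]
contact_force: [0.7, -0.3, -0.9]
gripper_width: 0.0302
```

Emit:
carry_out(motion=[0, 0, 0, 0, 0.3, 0, 5, 0, 0, 0, 0, 0, 0, 5, 0, 0, 0, 0, 0, 0, 5, 0, 0, 0, 0, 0, 0, 5, 0, 0, 0, 0, 0, -1.5, 5, 0, 0, 0, 0, 0, -3, 5, 0, 0, 0, 0, 0, -3, 5, 0, 0, 0, 0, 0, -3, 5, 0, 0, 0, 0, 0, -2, 5, 0, 0, 0, 0.48, 3.84, 0, 5, 0, 0, 0, 0.48, 3.84, 0, 5, 0, 0, 0, 0.48, 3.84, 0, 5, 0, 0, 0, 0.48, 3.84, 0, 5, 0, 0, 0, 0.48, 3.84, 0, 5, 0, 0, 0, 0.48, 3.84, 0, 5, 0, 0, 0, 0.48, 3.84, 0, 5])

```text
time_s: 25.88
tcp_pos: [0.5471, 0.1558, 0.2749]
eef_rot: [180.0, 0.0, -176.9]
contact_force: [0.4, 0.1, 0.3]
gripper_width: 0.05
```

Emit:
carry_out(motion=[0, 0, -6.85, 0, 0, 0, 3.5, 0, 0, -6.85, 0, 0, 0, 3.5, 0, 0, -6.85, 0, 0, 0, 3.5, 0, 0, -6.85, 0, 0, 0, 3.5, 0, 0, -6.85, 0, 0, 0, 3.5, 0, 0, -6.85, 0, 0, 0, 3.5, 0, 0, -6.85, 0, 0, 0, 3.5, 0, 0, -6.85, 0, 0, 0, 3.5, 0, 0, -6.85, 0, 0, 0, 3.5, 0, 0, -6.85, 0, 0, 0, 3.5, 0, 0, -6.85, 0, 0, 0, 3.5, 0, 0, -6.85, 0, 0, 0, 3.5, 0, 0, -6.85, 0, 0, 0, 3.5, 0, 0, 0, 0, 0, 0, 3.5, 0, 0, 0, 0, 0, 0, 3.5, 0, 0, 0, 0, 0, 0, 3.5])

```text
time_s: 27.22
tcp_pos: [0.5477, 0.1541, 0.2746]
eef_rot: [180.0, -0.0, -88.1]
contact_force: [-0.4, 0.3, -0.3]
gripper_width: 0.0348
```

```bash
python3 - <<'E'
from h import *
a=pickle.load(open("pics/side0.pkl","rb"))["pixels"]
k=range(244,262)
c=snap("side","s9");e=edge(c["pixels"],k)-edge(a,k);e=e[(e>0)&(e<10)];print("s9",np.mean(e))
w9=snap("wrist","w9");w8=pickle.load(open("pics/w8.pkl","rb"));print((-w9["R"].T@w9["t"]).round(4))
v=np.vstack([np.hstack([g[92:122,84:132],g[92:122,291:339]]) for g in(w8["pixels"],w9["pixels"])])
v=cv2.resize(cv2.cvtColor(v,cv2.COLOR_RGB2BGR),None,fx=6,fy=6,interpolation=cv2.INTER_NEAREST)
u=cv2.resize(cv2.cvtColor(w9["pixels"][90:250,80:360],cv2.COLOR_RGB2BGR),(385,220)); u=np.pad(u,((0,0),(0,576-385),(0,0)))
cv2.imwrite("pics/cor9.png",np.vstack([v,u]))
go(.548,.156,.28,-87.8)
E
```

```text
s9 4.4375
[0.551  0.087  0.4322]
tcp [0.5477 0.1541 0.2746] [180.   0. -88.] w 0.0347 F [-0.3  0.2  0.6] t 27.3
shift cm [-0.19 -0.03 -0.54] norm 0.6 turn z -0.2
```

View pics/cor9.png

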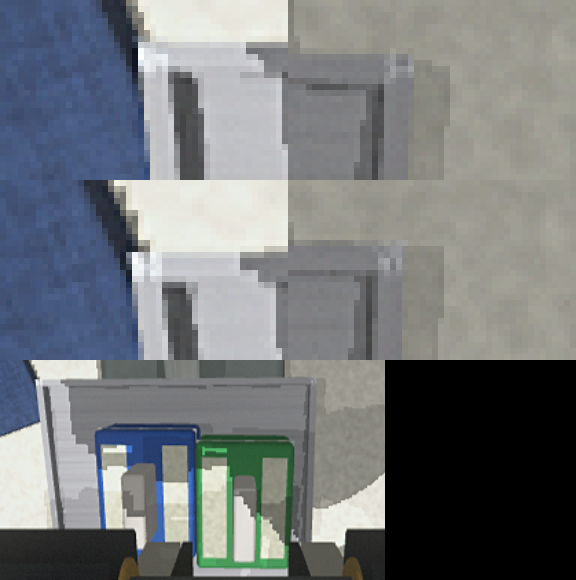

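The rim looks the same as before, about 204 px wide, and both boxes sit well inside the pan. Next I track the green box in the side views as a sensitive differential measure.

```bash
python3 - <<'E'
from h import *
G=lambda n:pickle.load(open(f"pics/{n}.pkl","rb"))["pixels"].astype(int)
def green(n):
    q=G(n)[140:200,225:262]; m=np.clip(q[...,1]-np.maximum(q[...,0],q[...,2]),0,None).astype(float); m[m<12]=0
    v,u=np.mgrid[140:200,225:262]; return (m*v).sum()/m.sum(),(m*u).sum()/m.sum(),m.sum()
ref=cv2.cvtColor(G("s9").astype(np.uint8),cv2.COLOR_RGB2GRAY).astype(np.float32)
for n in("s5","s6","s7","s8","s9"):
    g=cv2.cvtColor(G(n).astype(np.uint8),cv2.COLOR_RGB2GRAY).astype(np.float32)
    W=np.eye(2,3,dtype=np.float32)
    try: cc,W=cv2.findTransformECC(ref[146:178,232:256],g[146:178,232:256],W,cv2.MOTION_TRANSLATION,(3,100,1e-5))
    except Exception as ex: cc=-1
    print(n,np.round(green(n),2),cc,W[:,2])
c=snap("side","s10"); print("s10",np.round(green("s10"),2))
E
```

```text
s5 [ 166.26  246.69 8253.  ] 0.9345571929867276 [0.699168   0.38481086]
s6 [ 166.5  246.  7923. ] 0.9503782922959804 [0.06215116 0.5262279 ]
s7 [ 167.14  246.15 6924.  ] 0.9986383777032375 [-0.00403836  0.07442158]
s8 [ 166.57  246.04 8059.  ] 0.9548894739986445 [0.12306608 0.55302566]
s9 [ 166.86  246.15 6997.  ] 0.9999999989977831 [-7.8181517e-10 -2.0924442e-09]
s10 [ 166.89  246.16 6983.  ]
```

Emit:
carry_out(motion=[0, 0, 6.85, 0, 0, 0, 5, 0, 0, 6.85, 0, 0, 0, 5, 0, 0, 6.85, 0, 0, 0, 5, 0, 0, 6.85, 0, 0, 0, 5, 0, 0, 6.85, 0, 0, 0, 5, 0, 0, 6.85, 0, 0, 0, 5, 0, 0, 6.85, 0, 0, 0, 5, 0, 0, 6.85, 0, 0, 0, 5, 0, 0, 6.85, 0, 0, 0, 5, 0, 0, 6.85, 0, 0, 0, 5, 0, 0, 6.85, 0, 0, 0, 5, 0, 0, 6.85, 0, 0, 0, 5, 0, 0, 6.85, 0, 0, 0, 5, 0, 0, 0, -0.48, -3.84, 0, 5, 0, 0, 0, -0.48, -3.84, 0, 5, 0, 0, 0, -0.48, -3.84, 0, 5, 0, 0, 0, -0.48, -3.84, 0, 5, 0, 0, 0, -0.48, -3.84, 0, 5, 0, 0, 0, -0.48, -3.84, 0, 5, 0, 0, 0, -0.48, -3.84, 0, 5])

```text
time_s: 29.03
tcp_pos: [0.596, -0.1143, 0.2748]
eef_rot: [-180.0, 0.0, -177.0]
contact_force: [2.5, 0.7, 1.2]
gripper_width: 0.0497
```

Emit:
carry_out(motion=[0, 0, 0, 0, 0, 3, 5, 0, 0, 0, 0, 0, 3, 5, 0, 0, 0, 0, 0, 3, 5, 0, 0, 0, 0, 0, 2.5, 5, 0, 0, 0, 0, 0, 1, 5, 0, 0, 0, 0, 0, 0, 3, 0, 0, 0, 0, 0, 0, 3, 0, 0, 0, 0, 0, 0, 3, 0, 0, 0, 0, 0, 0, 3])

```text
time_s: 29.78
tcp_pos: [0.5971, -0.1123, 0.1515]
eef_rot: [-180.0, 0.2, -176.9]
contact_force: [0.2, 0.5, -1.4]
gripper_width: 0.0313
```

```bash
python3 - <<'E'
from h import *
go(.596,-.1176,.1495,-176.9)
E
```

```text
tcp [ 0.5971 -0.1123  0.1515] [-180.     0.2 -176.9] w 0.0313 F [ 0.2  0.5 -1.4] t 29.8
shift cm [ 0.14 -0.52  0.2 ] norm 0.6 turn z 0.0
```

Emit:
carry_out(motion=[0, 0, 0, 0, -0.2, 0, 3, 0, 0, 0, 0, -0.1, 0, 3, 0, 0, 0, 0, -0.1, 0, 3, 0, 0, 0, 0, -0.1, 0, 3, 0, 0, 0, 0, 0, 0, 3, 0, 0, 0, 0, 0, 0, 3, 0, 0, 0, 0, 0, 0, 3, 0, 0, 0, 0, 0.5, 0, 3, 0, 0, 0, 0, 0, 0, 3.4, 0, 0, 0, 0, 0, 0, 3.4])

```text
time_s: 30.62
tcp_pos: [0.5959, -0.1122, 0.1495]
eef_rot: [-180.0, -0.0, -176.9]
contact_force: [0.0, 0.2, 0.1]
gripper_width: 0.0335
```

Emit:
carry_out(motion=[0, 0, 0, 0, 0, 0, 3.4, 0, 0, 0, 0, 0, 0, 3.4, 0, 0, 0, 0, 0, 0, 3.4, 0, 0, 0, 0, 0, 0, 3.4, 0, 0, 0, 0, 0, 0, 3.4, 0, 0, 0, 0, 0, 0, 3.4, 0, 0, 0, 0, 0, 0, 3.4, 0, 0, 0, 0, 0, 0, 3.4, 0, 0, 0, 0, 0, 0, 3.4, 0, 0, 0, 0, 0, 0, 3.4, 0, 0, 0, 0, 0, 0, 3.4, 0, 0, 0, 0, 0, 0, 3.4, 0, 0, 0, 0, 0, 0, 3.4, 0, 0, 0, 0, 0, 0, 3.4, 0, 0, 0, 0, 0, 0, 3.4, 0, 0, 0, 0, 0, 0, 3.4, 0, 0, 0, 0, 0, 0, 3.4, 0, 0, 0, 0, 0, 0, 3.4, 0, 0, 0, 0, 0, 0, 3.4, 0, 0, 0, 0, 0, 0, 3.4])

```text
time_s: 32.28
tcp_pos: [0.5959, -0.1125, 0.1496]
eef_rot: [-180.0, 0.0, -176.9]
contact_force: [-0.5, 0.8, -0.2]
gripper_width: 0.0342
```

```bash
python3 - <<'E'
from h import *
go(.596,-.1176,.1495,-176.9)
G=lambda n:pickle.load(open(f"pics/{n}.pkl","rb"))["pixels"]
c=snap("side","s11");k=range(244,262)
g=lambda n:cv2.cvtColor(G(n),cv2.COLOR_RGB2GRAY).astype(np.float32)
for n in("s8","s11"):
    e=edge(G(n),k)-edge(G("side0"),k);e=e[(e>0)&(e<10)];print(n,np.mean(e))
W=np.eye(2,3,dtype=np.float32);print(cv2.findTransformECC(g("s8")[146:178,232:256],g("s11")[146:178,232:256],W,cv2.MOTION_TRANSLATION,(3,100,1e-5)))
E
```

```text
tcp [ 0.5959 -0.1125  0.1496] [-180.     0.  -176.9] w 0.0342 F [-0.5  0.8 -0.2] t 32.3
shift cm [ 0.02 -0.51  0.01] norm 0.5 turn z 0.0
s8 4.756944444444445
s11 4.201388888888889
(0.9580045847859495, array([[ 1.        ,  0.        ,  0.12021453],
       [ 0.        ,  1.        , -0.395963  ]], dtype=float32))
```

The side view now reads +0.001 rad, and the wrist-based estimate is about -0.007, so the beam is level. I lift off, wait, then move to the green box using its position in w8.

Emit:
carry_out(motion=[0, 0, 0, 0, 0, 0, 5, 0, 0, 0, 0, 0, 0, 5, 0, 0, 0, 0, 0, -1.5, 5, 0, 0, 0, 0, 0, -3, 5, 0, 0, 0, 0, 0, -3, 5, 0, 0, 0, 0, 0, -3, 5, 0, 0, 0, 0, 0, -2, 5, 0, 0, 0, 0.48, 3.84, 0, 3.5, 0, 0, 0, 0.48, 3.84, 0, 3.5, 0, 0, 0, 0.48, 3.84, 0, 3.5, 0, 0, 0, 0.48, 3.84, 0, 3.5, 0, 0, 0, 0.48, 3.84, 0, 3.5, 0, 0, 0, 0.48, 3.84, 0, 3.5, 0, 0, 0, 0.48, 3.84, 0, 3.5, 0, 0, 0, 0, 0, 0, 3.5, 0, 0, 0, 0, 0, 0, 3.5, 0, 0, 0, 0, 0, 0, 3.5])

```text
time_s: 33.75
tcp_pos: [0.5476, 0.1543, 0.2745]
eef_rot: [-180.0, -0.0, -176.8]
contact_force: [-0.8, -0.7, 0.2]
gripper_width: 0.0352
```

Emit:
carry_out(motion=[0, 0, -6.85, 0, 0, 0, 3.5, 0, 0, -6.85, 0, 0, 0, 3.5, 0, 0, -6.85, 0, 0, 0, 3.5, 0, 0, -6.85, 0, 0, 0, 3.5, 0, 0, -6.85, 0, 0, 0, 3.5, 0, 0, -6.85, 0, 0, 0, 3.5, 0, 0, -6.85, 0, 0, 0, 3.5, 0, 0, -6.85, 0, 0, 0, 3.5, 0, 0, -6.85, 0, 0, 0, 3.5, 0, 0, -6.85, 0, 0, 0, 3.5, 0, 0, -6.85, 0, 0, 0, 3.5, 0, 0, -6.85, 0, 0, 0, 3.5, 0, 0, -6.85, 0, 0, 0, 3.5, 0, 0, 0, 0, 0, 0, 3.5, 0, 0, 0, 0, 0, 0, 3.5, 0, 0, 0, 0, 0, 0, 3.5, 0, 0, 0, 0, 0, 0, 3.5])

```text
time_s: 35.17
tcp_pos: [0.5479, 0.1536, 0.2746]
eef_rot: [-180.0, -0.0, -88.0]
contact_force: [0.0, 0.1, -0.8]
gripper_width: 0.0349
```

```bash
python3 - <<'E'
from h import *
c=snap("wrist","w11")
G=lambda n:pickle.load(open(f"pics/{n}.pkl","rb"))["pixels"]
c2=snap("side","s12")
k=range(244,262);e=edge(G("s12"),k)-edge(G("side0"),k);e=e[(e>0)&(e<10)];print(np.mean(e), "s9 same arm pose 4.44")
c8=pickle.load(open("pics/w8.pkl","rb"))
a=w(c8,402,290,.212);b=w(c8,402,366,.212);print(a,b)
print("lid",[w(c8,*q,.18) for q in((349,371),(452,374),(461,233),(348,231))])
print("px green fin in w11 now",p(c,(a+b)/2,1.5625))
go(.549,.162,.187,-87.8)
E
```

```text
4.044642857142857 s9 same arm pose 4.44
[0.5477 0.1445 0.212 ] [0.5457 0.1799 0.212 ]
lid [array([0.5721, 0.1973, 0.18  ]), array([0.5186, 0.1961, 0.18  ]), array([0.5201, 0.1227, 0.18  ]), array([0.5747, 0.1246, 0.18  ])]
px green fin in w11 now [402.  333.9]
tcp [0.5478 0.1539 0.2746] [180.   -0.  -87.9] w 0.0353 F [ 0.2 -0.5 -0. ] t 35.3
shift cm [-0.81 -0.15  8.76] norm 8.8 turn z -0.1
```

View pics/w11.png

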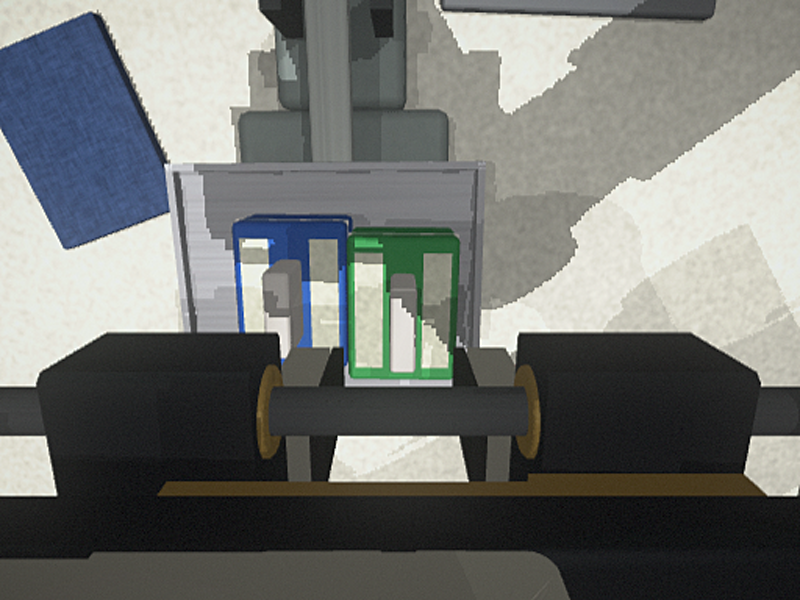

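The level check with the hand off reads +0.004 rad. The green fin is centred at (402,330) in the view, which is where I predicted it. Grasping green.

Emit:
carry_out(motion=[0, 0, 0, -0.7, 0.17, 1.5, 3.5, 0, 0, 0, 0, 0, 2, 3.5, 0, 0, 0, 0, 0, 2, 3.5, 0, 0, 0, 0, 0, 1.7, 3.5, 0, 0, 0, 0, 0, 1.0, 3.5, 0, 0, 0, 0, 0, 0.5, 3.5, 0, 0, 0, 0, 0, 0, 3.5, 0, 0, 0, 0, 0, 0, 0.5, 0, 0, 0, 0, 0, 0, 0.5, 0, 0, 0, 0, 0, 0, 0.5, 0, 0, 0, 0, 0, 0, 0.5, 0, 0, 0, 0, 0, 0, 0.5, 0, 0, 0, 0, 0, 0, 0.5])

```text
time_s: 36.35
tcp_pos: [0.5459, 0.1611, 0.1879]
eef_rot: [-180.0, 0.0, -87.8]
contact_force: [0.3, -0.8, 0.3]
gripper_width: 0.0116
```

Emit:
carry_out(motion=[0, 0, 0, 0, 0, -1.5, 0.5, 0, 0, 0, 0, 0, -3, 0.5, 0, 0, 0, 0, 0, -3, 0.5, 0, 0, 0, 0, 0, -1.5, 0.5, 0, 0, 0, 0, 0, 0, 0.5])

```text
time_s: 36.77
tcp_pos: [0.5475, 0.1617, 0.2819]
eef_rot: [-179.7, 0.1, -87.8]
contact_force: [-0.6, -0.4, -1.0]
gripper_width: 0.0116
```

```bash
python3 - <<'E'
from h import *
go(.387,-.22,.275,-89.5)
# sled rim corners from top image: refine numerically? show projected raw px of measured corners for check
c=snap("side","s13")
E
```

```text
tcp [0.5475 0.1617 0.2819] [-1.797e+02  1.000e-01 -8.780e+01] w 0.0116 F [-0.6 -0.4 -1. ] t 36.8
shift cm [37.53 17.5   0.49] norm 41.4 turn z 1.7
```

Emit:
carry_out(motion=[0, 0, 0, 1.5, 0.7, 0, 0.5, 0, 0, 0, 2.77, 1.29, 0, 0.5, 0, 0, 0, 2.77, 1.29, 0, 0.5, 0, 0, 0, 2.77, 1.29, 0, 0.5, 0, 0, 0, 2.77, 1.29, 0, 0.5, 0, 0, 0, 2.77, 1.29, 0, 0.5, 0, 0, 0, 2.77, 1.29, 0, 0.5, 0, 0, 0, 2.77, 1.29, 0, 0.5, 0, 0, 0, 2.77, 1.29, 0, 0.5, 0, 0, 0, 2.77, 1.29, 0, 0.5, 0, 0, 0, 2.77, 1.29, 0, 0.5, 0, 0, 0, 2.77, 1.29, 0, 0.5, 0, 0, 0, 2.77, 1.29, 0, 0.5, 0, 0, 0, 2.77, 1.29, 0, 0.5, 0, 0, 1.7, 0, 0, 0, 0.5, 0, 0, 0, 0, 0, 3, 0.5, 0, 0, 0, 0, 0, 3, 0.5, 0, 0, 0, 0, 0, 3, 0.5, 0, 0, 0, 0, 0, 3, 0.5, 0, 0, 0, 0, 0, 0, 0.5])

```text
time_s: 38.48
tcp_pos: [0.3802, -0.2195, 0.1515]
eef_rot: [179.4, 0.2, -89.6]
contact_force: [-1.5, 0.6, -2.4]
gripper_width: 0.0115
```

```bash
python3 - <<'E'
from h import *
go(.387,-.22,.075,-89.5)
c=snap("wrist","w14")
# white tray outline
hsv=cv2.cvtColor(c["pixels"],cv2.COLOR_RGB2HSV)
print([(n,p(c,X)) for n,X in {"TL(+x,-y)":(.5095,-.296,.036),"(-x,-y)":(.3375,-.2955,.036),"(+x,+y)":(.509,-.1435,.036)}.items()])
g=cv2.cvtColor(c["pixels"],cv2.COLOR_RGB2GRAY)
for row in (60,80,100): print(row, g[row,::8])
E
```

```text
tcp [ 0.3802 -0.2195  0.1515] [179.4   0.2 -89.6] w 0.0115 F [-1.5  0.6 -2.4] t 38.5
shift cm [ 0.08 -0.76  7.65] norm 7.7 turn z -0.1
[('TL(+x,-y)', array([88.7, 86.5])), ('(-x,-y)', array([309.6,  89. ])), ('(+x,+y)', array([109.7, 264.7]))]
60 [223 225 223 227 233  58  34  27  22  26  25  29 104 104 114  68  73  74
  76  74  73  74  73  74  77  75  78  73  72  75  74  75  78  77  76  78
 122 104 105  46  40  38  78 157 227 231 231 231 231 223 232 231 230 229
 228 229 230 222 226 228 227 225 221 220]
80 [143 147 144 226 224  54  55  30  27  27  32  31 105 103 113 124  73  76
  76  76  77  74  75  78  75  78  77  76  76  78  76  75  76  79  77  80
 126  98 100  33  39  56  81 148 234 231 234 233 230 232 232 230 232 230
 232 232 231 230 230 229 229 218 228 226]
100 [149 152 152 149 142  69  59  30  30  34  37  35 127 228 226 143 147 148
 146 145 113 119 119 122 118 121 121 118 116 119 117 121 122 122 121 121
 101 221 239  45  40  53  58 230 234 232 236 232 235 232 231 235 236 234
 231 233 231 232 231 230 222 222 224 228]
```

```bash
python3 - <<'E'
from h import *
c=pickle.load(open("pics/w14.pkl","rb"))
g=cv2.cvtColor(c["pixels"],cv2.COLOR_RGB2GRAY)
for row in (105,120,140,170): print(row, g[row,84:124],g[row,292:324])
print("col",g[80:120,130],g[80:120,280])
go(.387,-.22,.075,-89.5)
E
```

```text
105 [ 32  38  33  38  37  36  23 115 229 219 232 238 208  96  93  98  80 206
 222 233 232 231 230 232 231 232 234 232 231 232 230 232 234 246 150 145
 146 148 149 150] [237 237 236 237 234 238 242 241  95 111 250 240 240 227 205 104  64  71
  49  42  45  44  46  45  42  45  42  46  45  42  45  50]
120 [ 49 100 103  96 153 160 146  84  83 168 237 231 235 243 181  94  95  95
  93 229 220 234 233 236 234 235 234 232 234 231 232 231 231 234 243 144
 145 152 151 149] [236 236 237 237 239 222 230 203  76 211 244 224 226 244  82  50  64  69
  68  66  58  62  47  39  46  44  39  43  44  40  46  44]
140 [233 235 234 233 231 225 228 236 218  98 106 139 240 233 231 237 207  90
  94  95  80 239 223 235 233 233 233 233 232 234 232 230 230 231 232 233
 236 248 154 151] [228 233 231 236 202 207 218  83 105 123 119 121 129  83  67  77  77  76
  78  73  76  73  74  72  57 115 138 135 133 134 138 139]
170 [235 235 234 236 236 236 235 235 235 236 237 247 181 104 109 187 236 231
 233 246 133  91  94  99 107 232 236 232 232 230 230 231 233 231 232 233
 233 234 235 235] [ 73  71  70  75  74  72  72  77  72  74  77  74  77  71  68  68  67  61
  72  73  70  71  62  67 141 138 135 133 134 131 134 134]
col [ 76  74  77  73  75  76  77  75  76  78  74  66 142 156 154 153 157 135
 120 118 144 154 154 149 153 150 151 150 151 149 152 151 152 151 150 150
 149 150 149 148] [ 80  80  80  79  81  80  80  81  81  80  80  74 108 151 159 154 154 157
 119 115 121 151 159 156 156 158 156 156 155 157 155 157 156 157 156 157
 158 157 155 155]
tcp [ 0.3821 -0.2201  0.1547] [ 1.796e+02  1.000e-01 -8.960e+01] w 0.0117 F [ 0.2  0.3 -0.1] t 38.5
shift cm [ 0.   -0.55  7.96] norm 8.0 turn z -0.1
```

```bash
python3 - <<'E'
from h import *
c=pickle.load(open("pics/w14.pkl","rb"))
a=w(c,90,91.7,.036,1);b=w(c,307.5,91.7,.036,1);print(a,b,np.linalg.norm(a-b))
d=(a-b)/np.linalg.norm(a-b); print("yaw",np.degrees(np.arctan2(d[1],d[0])),"centre",(a+b)/2+.075*np.array([-d[1],d[0],0]))
go(.387,-.22,.075,-89.5)
E
```

```text
[ 0.5089 -0.2921  0.036 ] [ 0.339  -0.2934  0.036 ] 0.1699049734410385
yaw 0.43839352453713654 centre [ 0.42337615 -0.2177522   0.036     ]
tcp [ 0.3821 -0.2201  0.1547] [ 1.796e+02  1.000e-01 -8.960e+01] w 0.0117 F [ 0.2  0.3 -0.1] t 38.5
shift cm [ 0.   -0.55  7.96] norm 8.0 turn z -0.1
```

Emit:
carry_out(motion=[0, 0, 0, 0, -0.45, 1.5, 0.5, 0, 0, 0, 0, 0, 1.5, 0.5, 0, 0, 0, 0, 0, 1.5, 0.5, 0, 0, 0, 0, 0, 1.2, 0.5, 0, 0, 0, 0, 0, 0.8, 0.5, 0, 0, 0, 0, 0, 0.5, 0.5, 0, 0, 0, 0, 0, 0.4, 0.5, 0, 0, 0, 0, 0, 0.3, 0.5, 0, 0, 0, 0, 0, 0, 0.5, 0, 0, 0, 0, 0, 0, 0.5, 0, 0, 0, 0, 0, 0, 0.5])

```text
time_s: 39.45
tcp_pos: [0.3902, -0.2204, 0.081]
eef_rot: [-180.0, -0.0, -89.5]
contact_force: [1.0, 0.5, -0.8]
gripper_width: 0.0116
```

```bash
python3 - <<'E'
from h import *
go(.387,-.22,.0745,-89.5)
E
```

```text
tcp [ 0.3902 -0.2204  0.081 ] [-180.    -0.   -89.5] w 0.0116 F [ 1.   0.5 -0.8] t 39.5
shift cm [-0.05  0.33  0.65] norm 0.7 turn z -0.0
```

Emit:
carry_out(motion=[0, 0, 0, 0, 0.3, 0.3, 0.5, 0, 0, 0, 0, 0, 0.3, 0.5, 0, 0, 0, 0, 0, 0, 0.5, 0, 0, 0, 0, 0, 0, 0.5, 0, 0, 0, 0, 0, 0, 3.5, 0, 0, 0, 0, 0, 0, 3.5, 0, 0, 0, 0, 0, 0, 3.5, 0, 0, 0, 0, 0, 0, 3.5, 0, 0, 0, 0, 0, -1.5, 3.5, 0, 0, 0, 0, 0, -3.5, 3.5, 0, 0, 0, 0, 0, -4, 3.5, 0, 0, 0, 0, 0, -4, 3.5, 0, 0, 0, 0, 0, -4, 3.5, 0, 0, 0, 0, 0, -3.5, 3.5, 0, 0, 0, 0, 0, 0, 3.5])

```text
time_s: 40.7
tcp_pos: [0.3899, -0.2216, 0.2869]
eef_rot: [-179.4, -0.2, -89.5]
contact_force: [1.4, -0.6, 0.9]
gripper_width: 0.0352
```

```bash
python3 - <<'E'
from h import *
c8=pickle.load(open("pics/w11.pkl","rb"))
# blue lid edges at level lid z .18 and fin
print([w(c8,*q,.18) for q in((235,224),(350,224))]); print(w(c8,266,267,.212),w(c8,301,267,.212),w(c8,268,300,.212))
go(.60,.16,.28,-87.8)
snap("top","t15")
E
```

```text
[array([0.6287, 0.1202, 0.18  ]), array([0.5733, 0.1182, 0.18  ])]
[0.6063 0.1339 0.212 ] [0.5913 0.1334 0.212 ] [0.6059 0.1486 0.212 ]
tcp [ 0.3899 -0.2216  0.2869] [-179.4   -0.2  -89.5] w 0.0352 F [ 1.4 -0.6  0.9] t 40.7
shift cm [-37.97 -21.34   0.79] norm 43.6 turn z -1.7
```

Emit:
carry_out(motion=[0, 0, -1.7, 0, 0, -1, 3.5, 0, 0, 0, -2.58, -1.35, 0, 3.5, 0, 0, 0, -2.58, -1.35, 0, 3.5, 0, 0, 0, -2.58, -1.35, 0, 3.5, 0, 0, 0, -2.58, -1.35, 0, 3.5, 0, 0, 0, -2.58, -1.35, 0, 3.5, 0, 0, 0, -2.58, -1.35, 0, 3.5, 0, 0, 0, -2.58, -1.35, 0, 3.5, 0, 0, 0, -2.58, -1.35, 0, 3.5, 0, 0, 0, -2.58, -1.35, 0, 3.5, 0, 0, 0, -2.58, -1.35, 0, 3.5, 0, 0, 0, -2.58, -1.35, 0, 3.5, 0, 0, 0, -2.58, -1.35, 0, 3.5, 0, 0, 0, -2.58, -1.35, 0, 3.5, 0, 0, 0, -2.58, -1.35, 0, 3.5, 0, 0, 0, -2.58, -1.35, 0, 3.5, 0, 0, 0, 0, 0, 0, 3.5, 0, 0, 0, 0, 0, 0, 3.5])

```text
time_s: 42.25
tcp_pos: [0.5744, 0.1751, 0.2871]
eef_rot: [179.8, -0.1, -87.7]
contact_force: [-0.1, -0.6, -1.0]
gripper_width: 0.035
```

```bash
python3 - <<'E'
from h import *
go(.60,.156,.20,-87.8)
c=snap("wrist","w16");q=c["pixels"].astype(int)
m=((q[...,2]-q[...,0]>50)&(q[...,2]>90)).astype(np.uint8); m[:, :115]=0; m[212:]=0
n,l,st,_=cv2.connectedComponentsWithStats(m); i=1+np.argmax(st[1:,4]); print(st[1:][st[1:,4]>30])
x,y,ww,hh,_=st[i]; print([w(c,u,v,.195,1) for u,v in((x,y+3),(x+ww,y+3),(x,y+hh),(x+ww,y+hh))])
for row in (y+hh//2,y+hh-8): print(row,q[row,x:x+ww:2].tolist() if 0 else [(x+2*k,int(t[0]),int(t[2])) for k,t in enumerate(q[row,x:x+ww:2])])
s=snap("side","s16");k=range(244,262);e=edge(s["pixels"],k)-edge(pickle.load(open("pics/side0.pkl","rb"))["pixels"],k);print("pan vs up stop px",np.median(e))
E
```

```text
tcp [0.5744 0.1751 0.2871] [ 1.798e+02 -1.000e-01 -8.770e+01] w 0.035 F [-0.1 -0.6 -1. ] t 42.2
shift cm [ 2.   -2.51  8.71] norm 9.3 turn z 0.1
[[ 115   62   22   61  666]
 [ 180  114   75   98 2807]]
[array([0.6318, 0.1216, 0.195 ]), array([0.5771, 0.1194, 0.195 ]), array([0.633 , 0.1947, 0.195 ]), array([0.5741, 0.1924, 0.195 ])]
163 [(np.int32(180), 196, 201), (np.int32(182), 55, 94), (np.int32(184), 39, 105), (np.int32(186), 122, 128), (np.int32(188), 152, 136), (np.int32(190), 144, 129), (np.int32(192), 145, 132), (np.int32(194), 150, 136), (np.int32(196), 141, 128), (np.int32(198), 143, 129), (np.int32(200), 146, 133), (np.int32(202), 113, 102), (np.int32(204), 108, 101), (np.int32(206), 141, 134), (np.int32(208), 142, 135), (np.int32(210), 143, 135), (np.int32(212), 141, 137), (np.int32(214), 143, 134), (np.int32(216), 143, 138), (np.int32(218), 146, 139), (np.int32(220), 138, 130), (np.int32(222), 103, 98), (np.int32(224), 107, 99), (np.int32(226), 44, 112), (np.int32(228), 43, 108), (np.int32(230), 29, 106), (np.int32(232), 152, 133), (np.int32(234), 144, 130), (np.int32(23
[... 570 characters left out ...]
), (np.int32(204), 52, 175), (np.int32(206), 62, 175), (np.int32(208), 63, 175), (np.int32(210), 68, 177), (np.int32(212), 67, 176), (np.int32(214), 65, 176), (np.int32(216), 64, 175), (np.int32(218), 68, 179), (np.int32(220), 65, 177), (np.int32(222), 71, 179), (np.int32(224), 70, 179), (np.int32(226), 67, 181), (np.int32(228), 71, 182), (np.int32(230), 69, 183), (np.int32(232), 61, 183), (np.int32(234), 59, 184), (np.int32(236), 60, 186), (np.int32(238), 59, 186), (np.int32(240), 62, 187), (np.int32(242), 61, 185), (np.int32(244), 62, 188), (np.int32(246), 63, 187), (np.int32(248), 64, 188), (np.int32(250), 73, 191), (np.int32(252), 57, 161), (np.int32(254), 69, 124)]
pan vs up stop px 6.0
```

```bash
python3 - <<'E'
from h import *
c=pickle.load(open("pics/w16.pkl","rb"));print(w(c,213,163,.227,1))
g=cv2.cvtColor(c["pixels"],cv2.COLOR_RGB2GRAY);print("fin col",g[120:212,213])
go(.602,.157,.202,-87.8)
E
```

```text
[0.6037 0.1487 0.227 ]
fin col [ 70  70  70  68  71  70  69  70  71  68  69  71  69  71  72  73  73  66
  82 101 107 106 104 106 137 153 161 164 164 164 165 165 162 162 163 166
 164 166 164 163 166 166 147 140 142 142 141 141 142 141 142 141 144 142
 143 142 141 141 144 142 141 143 142 141 141 143 142 143 141 140 141 142
 142 141 140 136 130 128 126 103  90  91  98 101 104 111 116 107 105  97
  77 117]
tcp [0.5741 0.1737 0.2884] [ 1.799e+02 -1.000e-01 -8.780e+01] w 0.0346 F [-0.2  0.4  0. ] t 42.4
shift cm [ 1.76 -2.74  8.63] norm 9.2 turn z -0.0
```

Emit:
carry_out(motion=[0, 0, 0, 0.9, -1.42, 0, 4, 0, 0, 0, 0.87, -1.42, 0, 4, 0, 0, 0, 0, 0, 2, 4, 0, 0, 0, 0, 0, 2, 4, 0, 0, 0, 0, 0, 2, 4, 0, 0, 0, 0, 0, 1.5, 4, 0, 0, 0, 0, 0, 0.6, 4, 0, 0, 0, 0, 0, 0.5, 4, 0, 0, 0, 0, 0, 0, 4, 0, 0, 0, 0, 0, 0, 0.5, 0, 0, 0, 0, 0, 0, 0.5, 0, 0, 0, 0, 0, 0, 0.5, 0, 0, 0, 0, 0, 0, 0.5, 0, 0, 0, 0, 0, 0, 0.5, 0, 0, 0, 0, 0, 0, 0.5])

```text
time_s: 43.6
tcp_pos: [0.6037, 0.1575, 0.2038]
eef_rot: [-180.0, 0.0, -87.8]
contact_force: [-0.1, -0.3, 0.7]
gripper_width: 0.0115
```

```bash
python3 - <<'E'
from h import *
go(.603,.157,.202,-87.8)
E
```

```text
tcp [0.6037 0.1575 0.2038] [-180.     0.   -87.8] w 0.0115 F [-0.1 -0.3  0.7] t 43.6
shift cm [0.05 0.07 0.18] norm 0.2 turn z -0.0
```

Emit:
carry_out(motion=[0, 0, 0, 0, 0, -1.5, 0.5, 0, 0, 0, 0, 0, -3, 0.5, 0, 0, 0, 0, 0, -3, 0.5, 0, 0, 0, 0, 0, -1, 0.5, 0, 0, 0, 2.66, 1.15, 0, 0.5, 0, 0, 0, 2.66, 1.15, 0, 0.5, 0, 0, 0, 2.66, 1.15, 0, 0.5, 0, 0, 0, 2.66, 1.15, 0, 0.5, 0, 0, 0, 2.66, 1.15, 0, 0.5, 0, 0, 0, 2.66, 1.15, 0, 0.5, 0, 0, 0, 2.66, 1.15, 0, 0.5, 0, 0, 0, 2.66, 1.15, 0, 0.5, 0, 0, 0, 2.66, 1.15, 0, 0.5, 0, 0, 0, 2.66, 1.15, 0, 0.5, 0, 0, 0, 2.66, 1.15, 0, 0.5, 0, 0, 0, 2.66, 1.15, 0, 0.5, 0, 0, 0, 2.66, 1.15, 0, 0.5, 0, 0, 0, 2.66, 1.15, 0, 0.5, 0, 0, 1.7, 0, 0, 0, 0.5, 0, 0, 0, 0, 0, 0, 0.5])

```text
time_s: 45.27
tcp_pos: [0.456, -0.222, 0.2883]
eef_rot: [180.0, 0.0, -89.8]
contact_force: [-0.0, 0.5, -0.8]
gripper_width: 0.0117
```

```bash
python3 - <<'E'
from h import *
go(.459,-.2205,.077,-89.5)
c=snap("wrist","w17");q=c["pixels"].astype(int)
m=((q[...,1]-q[...,0]>25)&(q[...,1]-q[...,2]>15)).astype(np.uint8); m[250:]=0
n,l,st,_=cv2.connectedComponentsWithStats(m); print(st[1:][st[1:,4]>30])
x,y,ww,hh,_=st[1+np.argmax(st[1:,4])]; print("green lid",[w(c,u,v,.068,1) for u,v in((x,y+4),(x+ww,y+4))])
E
```

```text
tcp [ 0.456  -0.222   0.2883] [180.    0.  -89.8] w 0.0117 F [-0.   0.5 -0.8] t 45.3
shift cm [-0.14 -0.3  21.13] norm 21.1 turn z -0.3
[[ 291  128   50   66 1005]]
green lid [array([ 0.4165, -0.2555,  0.068 ]), array([ 0.3607, -0.2558,  0.068 ])]
```

Emit:
carry_out(motion=[0, 0, 0, -0.15, -0.4, 2, 0.5, 0, 0, 0, 0, 0, 3, 0.5, 0, 0, 0, 0, 0, 3, 0.5, 0, 0, 0, 0, 0, 3, 0.5, 0, 0, 0, 0, 0, 3, 0.5, 0, 0, 0, 0, 0, 2.5, 0.5, 0, 0, 0, 0, 0, 1.5, 0.5, 0, 0, 0, 0, 0, 1, 0.5, 0, 0, 0, 0, 0, 0.6, 0.5, 0, 0, 0, 0, 0, 0.5, 0.5, 0, 0, 0, 0, 0, 0.4, 0.5, 0, 0, 0, 0, 0, 0.3, 0.5, 0, 0, 0, 0, 0, 0, 0.5, 0, 0, 0, 0, 0, 0, 0.5])

```text
time_s: 46.48
tcp_pos: [0.4612, -0.2194, 0.081]
eef_rot: [-180.0, -0.0, -89.5]
contact_force: [-0.3, 0.1, -2.1]
gripper_width: 0.0116
```

```bash
python3 - <<'E'
from h import *
go(.46,-.2205,.077,-89.5)
E
```

```text
tcp [ 0.4612 -0.2194  0.081 ] [-180.    -0.   -89.5] w 0.0116 F [-0.3  0.1 -2.1] t 46.5
shift cm [0.11 0.12 0.4 ] norm 0.4 turn z -0.0
```

Emit:
carry_out(motion=[0, 0, 0, 0, 0, 0.3, 0.5, 0, 0, 0, 0, 0, 0.2, 0.5, 0, 0, 0, 0, 0, 0, 0.5, 0, 0, 0, 0, 0, 0, 3.5, 0, 0, 0, 0, 0, 0, 3.5, 0, 0, 0, 0, 0, 0, 3.5, 0, 0, 0, 0, 0, 0, 3.5, 0, 0, 0, 0, 0, -1.5, 3.5, 0, 0, 0, 0, 0, -3.5, 3.5, 0, 0, 0, 0, 0, -4, 3.5, 0, 0, 0, 0, 0, -3, 3.5, 0, 0, 0, -3.3, 0.97, 0, 4, 0, 0, 0, -3.3, 0.97, 0, 4, 0, 0, 0, -3.3, 0.97, 0, 4, 0, 0, 0, -3.3, 0.97, 0, 4])

```text
time_s: 47.73
tcp_pos: [0.4203, -0.0867, 0.1956]
eef_rot: [-180.0, 0.0, -89.6]
contact_force: [1.2, 1.1, 0.1]
gripper_width: 0.0394
```

Emit:
carry_out(motion=[0, 0, 6.93, 0, 0, 0, 4.5, 0, 0, 6.93, 0, 0, 0, 4.5, 0, 0, 6.93, 0, 0, 0, 4.5, 0, 0, 6.93, 0, 0, 0, 4.5, 0, 0, 6.93, 0, 0, 0, 4.5, 0, 0, 6.93, 0, 0, 0, 4.5, 0, 0, 6.93, 0, 0, 0, 4.5, 0, 0, 6.93, 0, 0, 0, 4.5, 0, 0, 6.93, 0, 0, 0, 4.5, 0, 0, 6.93, 0, 0, 0, 4.5, 0, 0, 6.93, 0, 0, 0, 4.5, 0, 0, 6.93, 0, 0, 0, 4.5, 0, 0, 6.93, 0, 0, 0, 4.5, 0, 0, 0, 0, 0, 0, 4.5])

```text
time_s: 48.9
tcp_pos: [0.4209, -0.0876, 0.1955]
eef_rot: [180.0, -0.0, -179.9]
contact_force: [0.3, -0.7, 0.0]
gripper_width: 0.0452
```

```bash
python3 - <<'E'
from h import *
go(.4224,-.0848,.05,-179.56)
c=snap("wrist","w18");q=c["pixels"].astype(int)
m=((q[...,2]-q[...,0]>40)).astype(np.uint8); m[212:]=0
n,l,st,_=cv2.connectedComponentsWithStats(m); print(st[1:][st[1:,4]>60]); print("pred handle top",p(c,(.4224,-.0848,.082)))
t=snap("top","t18");q=t["pixels"].astype(int)
for nm,mm in(("blue",(q[...,2]-q[...,0]>25)&(q[...,2]-q[...,1]>15)),("green",(q[...,1]-q[...,0]>25)&(q[...,1]-q[...,2]>15))):
    n,l,st,ce=cv2.connectedComponentsWithStats(mm.astype(np.uint8)); print(nm,[(s.tolist(),w(t,*ce2,.068,1)[:2]) for s,ce2 in zip(st[1:],ce[1:]) if s[4]>25])
E
```

```text
tcp [ 0.4209 -0.0876  0.1955] [ 180.    -0.  -179.9] w 0.0452 F [ 0.3 -0.7  0. ] t 48.9
shift cm [-0.15  0.28 14.55] norm 14.6 turn z -0.4
[[246 157  21  49 982]
 [ 74 185  85  27 532]
 [ 62 192  89  20 755]]
pred handle top [256.4 185.7]
blue [([233, 101, 50, 41, 1223], array([0.7797, 0.0771])), ([492, 132, 11, 9, 75], array([ 0.7518, -0.7034])), ([493, 144, 12, 9, 80], array([ 0.7105, -0.706 ])), ([495, 156, 11, 10, 81], array([ 0.6689, -0.7085])), ([395, 159, 12, 11, 99], array([ 0.6517, -0.3857])), ([496, 169, 11, 10, 81], array([ 0.6273, -0.71  ])), ([497, 182, 12, 10, 83], array([ 0.586 , -0.7127])), ([498, 195, 12, 10, 84], array([ 0.5443, -0.7144])), ([500, 208, 11, 10, 85], array([ 0.5027, -0.7167])), ([476, 381, 12, 3, 28], array([-0.0095, -0.6151]))]
green []
```

Emit:
carry_out(motion=[0, 0, -0.4, -0.1, 0.25, 2, 4, 0, 0, 0, 0, 0, 3, 4, 0, 0, 0, 0, 0, 3, 4, 0, 0, 0, 0, 0, 3, 4, 0, 0, 0, 0, 0, 2.5, 4, 0, 0, 0, 0, 0, 1, 4, 0, 0, 0, 0, 0, 0, 4, 0, 0, 0, 0, 0, 0, 1, 0, 0, 0, 0, 0, 0, 1, 0, 0, 0, 0, 0, 0, 1, 0, 0, 0, 0, 0, 0, 1, 0, 0, 0, 0, 0, 0, 1, 0, 0, 0, 0, 0, 0, 1])

```text
time_s: 50.08
tcp_pos: [0.4228, -0.085, 0.0516]
eef_rot: [180.0, 0.1, -179.2]
contact_force: [-1.4, -0.5, 7.9]
gripper_width: 0.0178
```

Emit:
carry_out(motion=[0, 0, 0, 0, -0.3, 0, 1, 0, 0, 0, 0, -0.6, 0, 1, 0, 0, 0, 0, -0.8, 0, 1, 0, 0, 0, 0, -0.8, 0, 1, 0, 0, 0, 0, -0.8, 0, 1, 0, 0, 0, 0, -0.8, 0, 1, 0, 0, 0, 0, -0.8, 0, 1, 0, 0, 0, 0, -0.8, 0, 1, 0, 0, 0, 0, -0.8, 0, 1, 0, 0, 0, 0, -0.8, 0, 1, 0, 0, 0, 0, -0.8, 0, 1, 0, 0, 0, 0, -0.8, 0, 1, 0, 0, 0, 0, -0.8, 0, 1, 0, 0, 0, 0, -0.8, 0, 1, 0, 0, 0, 0, -0.8, 0, 1, 0, 0, 0, 0, -0.6, 0, 1, 0, 0, 0, 0, -0.4, 0, 1, 0, 0, 0, 0, -0.2, 0, 1, 0, 0, 0, 0, 0, 0, 1, 0, 0, 0, 0, 0, 0, 1])

```text
time_s: 51.75
tcp_pos: [0.4232, -0.2107, 0.0516]
eef_rot: [-180.0, -0.0, -179.2]
contact_force: [-4.0, -1.3, 9.5]
gripper_width: 0.0175
```

```bash
python3 - <<'E'
from h import *
go(.4234,-.222,.05,-179.56)
E
```

```text
tcp [ 0.4232 -0.2107  0.0516] [-180.    -0.  -179.2] w 0.0175 F [-4.  -1.3  9.5] t 51.8
shift cm [-0.   -1.13  0.16] norm 1.1 turn z 0.3
```

Emit:
carry_out(motion=[0, 0, 0, 0, -0.15, 0, 1, 0, 0, 0, 0, -0.15, 0, 1, 0, 0, 0, 0, -0.15, 0, 1, 0, 0, 0, 0, -0.15, 0, 1, 0, 0, 0, 0, -0.15, 0, 1, 0, 0, 0, 0, 0, 0, 1, 0, 0, 0, 0, 0, 0, 1])

```text
time_s: 52.33
tcp_pos: [0.4232, -0.2179, 0.0515]
eef_rot: [-180.0, -0.0, -179.2]
contact_force: [-4.6, -0.8, 10.5]
gripper_width: 0.0178
```

Emit:
carry_out(motion=[0, 0, 0, 0, -0.15, 0, 1, 0, 0, 0, 0, -0.15, 0, 1, 0, 0, 0, 0, 0, 0, 1, 0, 0, 0, 0, 0, 0, 1])

```text
time_s: 52.67
tcp_pos: [0.4233, -0.2185, 0.0515]
eef_rot: [179.8, 0.0, -179.3]
contact_force: [-5.8, 23.4, 18.1]
gripper_width: 0.0182
```

Emit:
carry_out(motion=[0, 0, 0, 0, -0.1, 0, 1, 0, 0, 0, 0, -0.1, 0, 1, 0, 0, 0, 0, 0, 0, 1, 0, 0, 0, 0, 0, 0, 1])

```text
time_s: 53.0
tcp_pos: [0.4232, -0.2186, 0.0515]
eef_rot: [179.7, 0.0, -179.3]
contact_force: [-6.3, 38.3, 24.1]
gripper_width: 0.0179
```

Force rises at y = -0.2186, so the sled is against its stop. I ease off, release and lift.

Emit:
carry_out(motion=[0, 0, 0, 0, 0.15, 0, 1, 0, 0, 0, 0, 0.1, 0, 1, 0, 0, 0, 0, 0, 0, 4, 0, 0, 0, 0, 0, 0, 4, 0, 0, 0, 0, 0, 0, 4, 0, 0, 0, 0, 0, 0, 4, 0, 0, 0, 0, 0, 0, 4, 0, 0, 0, 0, 0, -1.5, 4, 0, 0, 0, 0, 0, -3.5, 4, 0, 0, 0, 0, 0, -4, 4, 0, 0, 0, 0, 0, -4, 4, 0, 0, 0, 0, 0, -4, 4, 0, 0, 0, 0, 0, -4, 4, 0, 0, 0, 0, 0, 0, 4])

```text
time_s: 54.17
tcp_pos: [0.4272, -0.2217, 0.2689]
eef_rot: [-179.8, 0.7, -179.2]
contact_force: [2.4, -0.5, -0.2]
gripper_width: 0.0399
```

```bash
python3 - <<'E'
from h import *
go(.5958,-.1125,.28,-177.5)
c=snap("wrist","w19");q=c["pixels"].astype(int)
m=((q[...,2]-q[...,0]>40)).astype(np.uint8); m[212:]=0
n,l,st,_=cv2.connectedComponentsWithStats(m); print(st[1:][st[1:,4]>60]); print("pred handle top at y-.2186",p(c,(.4234,-.2186,.082)),p(c,(.4234,-.2136,.082)))
E
```

```text
tcp [ 0.4272 -0.2217  0.2689] [-179.8    0.7 -179.2] w 0.0399 F [ 2.4 -0.5 -0.2] t 54.2
shift cm [-17.03  10.68  -0.95] norm 20.1 turn z -1.7
[[ 251  140   17   38  603]
 [ 111  162   68   47  329]
 [ 101  166   73   46 1171]]
pred handle top at y-.2186 [257.2 161.4] [262.  161.5]
```

Emit:
carry_out(motion=[0, 0, 0, -2.43, 1.49, 0, 4.5, 0, 0, 0, -2.43, 1.49, 0, 4.5, 0, 0, 0, -2.43, 1.49, 0, 4.5, 0, 0, 0, -2.43, 1.49, 0, 4.5, 0, 0, 0, -2.43, 1.49, 0, 4.5, 0, 0, 0, -2.43, 1.49, 0, 4.5, 0, 0, 0, -2.43, 1.49, 0, 4.5, 0, 0, -1.7, 0, 0, 0, 4.5, 0, 0, 0, 0, 0, 0, 4.5, 0, 0, 0, 0, 0, 0, 4.5])

```text
time_s: 55.05
tcp_pos: [0.5919, -0.1136, 0.2592]
eef_rot: [-180.0, -0.1, -177.6]
contact_force: [-0.3, -0.2, 0.0]
gripper_width: 0.0453
```

```bash
python3 - <<'E'
from h import *
go(.5958,-.115,.145,-177.6)
c=snap("wrist","w20");g=cv2.cvtColor(c["pixels"],cv2.COLOR_RGB2GRAY)
print("pred grip top",p(c,(.596,-.1165,.1665)))
for row in (185,195): print(row,[(k,int(g[row,k])) for k in range(200,320,3)])
E
```

```text
tcp [ 0.5919 -0.1136  0.2592] [-1.800e+02 -1.000e-01 -1.776e+02] w 0.0453 F [-0.3 -0.2  0. ] t 55.0
shift cm [-0.41 -0.16 11.42] norm 11.4 turn z 0.0
pred grip top [249.  195.5]
185 [(200, 128), (203, 130), (206, 130), (209, 99), (212, 138), (215, 127), (218, 129), (221, 129), (224, 130), (227, 130), (230, 61), (233, 113), (236, 36), (239, 38), (242, 34), (245, 33), (248, 43), (251, 35), (254, 37), (257, 34), (260, 33), (263, 28), (266, 94), (269, 86), (272, 112), (275, 74), (278, 130), (281, 128), (284, 127), (287, 126), (290, 128), (293, 69), (296, 132), (299, 125), (302, 127), (305, 126), (308, 126), (311, 126), (314, 118), (317, 134)]
195 [(200, 96), (203, 97), (206, 98), (209, 98), (212, 96), (215, 99), (218, 98), (221, 96), (224, 102), (227, 80), (230, 79), (233, 108), (236, 34), (239, 40), (242, 37), (245, 36), (248, 36), (251, 40), (254, 38), (257, 37), (260, 33), (263, 30), (266, 90), (269, 90), (272, 99), (275, 65), (278, 78), (281, 75), (284, 76), (287, 93), (290, 92), (293, 92), (296, 89), (299, 93), (302, 91), (305, 92), (308, 93), (311, 93), (314, 95), (317, 98)]
```

Emit:
carry_out(motion=[0, 0, 0, -0.4, -0.15, 1.5, 4.5, 0, 0, 0, 0, 0, 3, 4.5, 0, 0, 0, 0, 0, 3, 4.5, 0, 0, 0, 0, 0, 2.5, 4.5, 0, 0, 0, 0, 0, 1.4, 4.5, 0, 0, 0, 0, 0, 0, 4.5, 0, 0, 0, 0, 0, 0, 3, 0, 0, 0, 0, 0, 0, 3, 0, 0, 0, 0, 0, 0, 3, 0, 0, 0, 0, 0, 0, 3])

```text
time_s: 55.93
tcp_pos: [0.5972, -0.1149, 0.1481]
eef_rot: [180.0, 0.1, -177.5]
contact_force: [-0.5, 0.0, -0.3]
gripper_width: 0.0306
```

Emit:
carry_out(motion=[0, 0, 0, 0, 0.3, 0, 3, 0, 0, 0, 0, 0.4, 0, 3, 0, 0, 0, 0, 0.4, 0, 3, 0, 0, 0, 0, 0.4, 0, 3, 0, 0, 0, 0, 0.4, 0, 3, 0, 0, 0, 0, 0.4, 0, 3, 0, 0, 0, 0, 0.4, 0, 3, 0, 0, 0, 0, 0.4, 0, 3, 0, 0, 0, 0, 0.4, 0, 3, 0, 0, 0, 0, 0.4, 0, 3, 0, 0, 0, 0, 0.4, 0, 3, 0, 0, 0, 0, 0.4, 0, 3, 0, 0, 0, 0, 0.4, 0, 3, 0, 0, 0, 0, 0.4, 0, 3, 0, 0, 0, 0, 0.3, 0, 3, 0, 0, 0, 0, 0, 0, 3, 0, 0, 0, 0, 0, 0, 3])

```text
time_s: 57.35
tcp_pos: [0.5938, -0.0564, 0.1463]
eef_rot: [180.0, -0.0, -177.5]
contact_force: [-0.6, -1.0, -1.1]
gripper_width: 0.0304
```

Emit:
carry_out(motion=[0, 0, 0, 0, 0.2, 0, 3, 0, 0, 0, 0, 0.2, 0, 3, 0, 0, 0, 0, 0.2, 0, 3, 0, 0, 0, 0, 0.2, 0, 3, 0, 0, 0, 0, 0, 0, 3, 0, 0, 0, 0, 0, 0, 3])

```text
time_s: 57.85
tcp_pos: [0.5936, -0.0486, 0.1464]
eef_rot: [180.0, -0.0, -177.5]
contact_force: [-1.0, -0.3, -0.2]
gripper_width: 0.0298
```

Emit:
carry_out(motion=[0, 0, 0, 0, 0.2, 0, 3, 0, 0, 0, 0, 0.2, 0, 3, 0, 0, 0, 0, 0, 0, 3, 0, 0, 0, 0, 0, 0, 3])

```text
time_s: 58.18
tcp_pos: [0.5935, -0.0462, 0.1474]
eef_rot: [-179.9, 0.0, -177.5]
contact_force: [-1.1, -6.3, 4.8]
gripper_width: 0.0302
```

Emit:
carry_out(motion=[0, 0, 0, 0, 0.2, 0, 3, 0, 0, 0, 0, 0.2, 0, 3, 0, 0, 0, 0, 0, 0, 3, 0, 0, 0, 0, 0, 0, 3])

```text
time_s: 58.52
tcp_pos: [0.5935, -0.0447, 0.1488]
eef_rot: [-179.7, 0.0, -177.5]
contact_force: [-1.8, -16.7, 12.4]
gripper_width: 0.03
```

Emit:
carry_out(motion=[0, 0, 0, 0, 0.15, 0, 3, 0, 0, 0, 0, 0.15, 0, 3, 0, 0, 0, 0, 0, 0, 3, 0, 0, 0, 0, 0, 0, 3])

```text
time_s: 58.85
tcp_pos: [0.5935, -0.0435, 0.15]
eef_rot: [-179.5, 0.0, -177.5]
contact_force: [-3.6, -23.9, 17.3]
gripper_width: 0.0301
```

Force rises from TCP y of about -0.047, where the zero stop was expected. I back off, lift clear and check.

Emit:
carry_out(motion=[0, 0, 0, 0, -0.4, 0, 3, 0, 0, 0, 0, -0.6, 0, 3, 0, 0, 0, 0, 0, 0, 4.5, 0, 0, 0, 0, 0, 0, 4.5, 0, 0, 0, 0, 0, -1.5, 4.5, 0, 0, 0, 0, 0, -3.5, 4.5, 0, 0, 0, 0, 0, -4, 4.5, 0, 0, 0, 0, 0, -4, 4.5, 0, 0, 0, 0, 0, 0, 4.5])

```text
time_s: 59.6
tcp_pos: [0.5972, -0.0475, 0.2853]
eef_rot: [-180.0, 0.7, -177.4]
contact_force: [1.5, -0.3, 2.0]
gripper_width: 0.0448
```

```bash
python3 - <<'E'
from h import *
go(.45,-.05,.28,-177.6)
c=snap("wrist","w21");g=cv2.cvtColor(c["pixels"],cv2.COLOR_RGB2GRAY)
print("pred grip top zero",p(c,(.592,-.051,.176)))
for row in (185,195): print(row,[(k,int(g[row,k])) for k in range(220,330,3)])
E
```

```text
tcp [ 0.5972 -0.0475  0.2853] [-180.     0.7 -177.4] w 0.0448 F [ 1.5 -0.3  2. ] t 59.6
shift cm [14.72  0.41  0.35] norm 14.7 turn z 0.2
pred grip top zero [249.2 177.1]
185 [(220, 98), (223, 102), (226, 98), (229, 97), (232, 105), (235, 112), (238, 42), (241, 46), (244, 43), (247, 46), (250, 43), (253, 44), (256, 40), (259, 40), (262, 39), (265, 96), (268, 93), (271, 101), (274, 82), (277, 43), (280, 48), (283, 42), (286, 47), (289, 44), (292, 116), (295, 127), (298, 116), (301, 64), (304, 43), (307, 48), (310, 165), (313, 162), (316, 164), (319, 159), (322, 159), (325, 156), (328, 156)]
195 [(220, 239), (223, 234), (226, 236), (229, 235), (232, 227), (235, 234), (238, 91), (241, 49), (244, 49), (247, 45), (250, 47), (253, 47), (256, 48), (259, 44), (262, 42), (265, 213), (268, 207), (271, 206), (274, 213), (277, 207), (280, 41), (283, 63), (286, 62), (289, 61), (292, 62), (295, 62), (298, 60), (301, 61), (304, 60), (307, 62), (310, 72), (313, 217), (316, 212), (319, 235), (322, 125), (325, 122), (328, 133)]
```

Emit:
carry_out(motion=[0, 0, 0, 0, 0, -3, 4.5, 0, 0, 0, 1.3, 3, 0, 4.5, 0, 0, 0, 1.3, 3, 0, 4.5, 0, 0, 0, 1.3, 3, 0, 4.5, 0, 0, 0, 1.3, 3, 0, 4.5, 0, 0, 0, 1.3, 3, 0, 4.5, 0, 0, 0, 1.3, 3, 0, 4.5, 0, 0, 0, 1.3, 3, 0, 4.5, 0, 0, 0, 1.3, 3, 0, 4.5, 0, 0, 0, 1.3, 3, 0, 4.5, 0, 0, 0, 1.3, 3, 0, 4.5, 0, 0, 0, 0, 3, 0, 4.5, 0, 0, 0, 0, 3, 0, 4.5, 0, 0, 0, 0, 0, 0, 4.5, 0, 0, 0, 0, 0, 0, 4.5, 0, 0, 0, 0, 0, 0, 4.5, 0, 0, 0, 0, 0, 0, 4.5])

```text
time_s: 61.07
tcp_pos: [0.448, 0.3056, 0.3062]
eef_rot: [-180.0, -0.0, -177.5]
contact_force: [0.9, 0.0, -0.2]
gripper_width: 0.0452
```

```bash
python3 - <<'E'
from h import *
go(.45,.3,.3,-177.6)
s=snap("side","s22"); t=snap("top","t22")
B=lambda a,sz:cv2.resize(cv2.cvtColor(a,cv2.COLOR_RGB2BGR),sz,interpolation=cv2.INTER_CUBIC)
a=B(s["pixels"][130:384,150:350],(400,508)); b=B(t["pixels"][120:290,180:440],(400,262)); d=B(t["pixels"],(328,246))
d=np.pad(d,((0,0),(0,72),(0,0)))
cv2.imwrite("pics/fin.png",np.hstack([a,np.vstack([b,d])]))
k=range(244,290);e=edge(s["pixels"],k)-edge(pickle.load(open("pics/side0.pkl","rb"))["pixels"],k);print("pan",e.round(1))
E
```

```text
tcp [0.448  0.3056 0.3062] [-180.    -0.  -177.5] w 0.0452 F [ 0.9  0.  -0.2] t 61.1
shift cm [-0.18 -0.57  0.62] norm 0.9 turn z 0.1
pan [ 4.   4.1  4.   4.1  4.1  4.   4.2  4.1  4.   4.1  4.1  4.2  4.4  4.
  4.   4.   4.   4.2  4.   4.   3.9  4.   4.   4.   4.1  4.1  4.   3.9
 -2.8 -3.5  0.   0.1  0.1  4.1  4.   4.  20.   4.   4.2  4.   4.  24.4
 24.5 24.8 24.9 24.8]
```

View pics/fin.png

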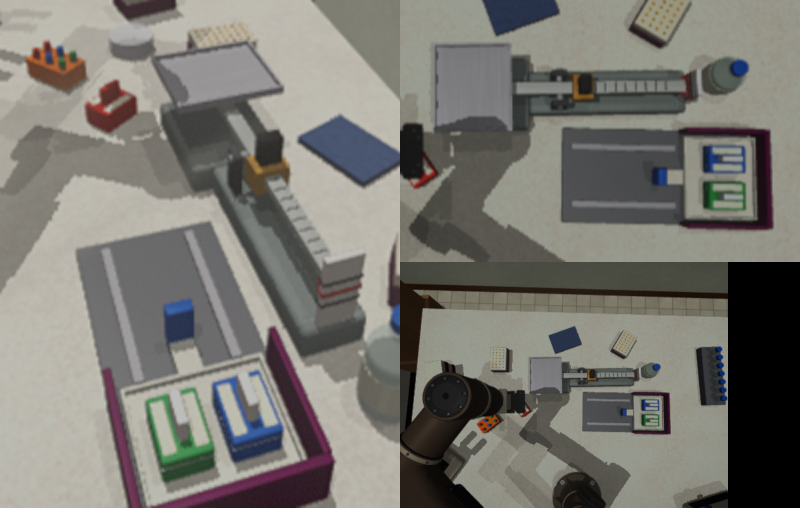

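The final picture shows both boxes on the sled, which is seated against the dock's end wall. The poise is at its inner stop and the empty pan is level (edge offset 4.05 px; the loaded balance read 4.04 px with the hand off). The red look-alike and the other bystanders look undisturbed.

```bash
python3 -c "
from plant import r
print(r.close_job())"
```

```text
the job is handed in; nothing more can be done
None
```

The weighing and dispatch are done and the job is handed in, at about 61 s on the robot's clock. Only the blue and green boxes were there; I left the red look-alike alone.

**What I did:**
1. I put both boxes in the pan together and pushed the poise outward in small steps until the beam stayed level with the hand off.
2. I moved both boxes onto the sled and pushed it in until the force rose sharply against the stop, to about 38 N.
3. I pushed the poise back to its zero stop, where the force also rose, to about 24 N.

**Last checks:**
- **Beam:** with the hand off, the pan's edge in the side view had dropped 4.04 px from the up stop. At the end, empty and with the poise at zero, it was 4.05 px, so the loaded beam was level within a few mrad.
- **Poise:** the wrist camera put the grip within about 1 mm of the expected zero position.
- **Sled:** both boxes stand upright in the tray, and it looks seated against the dock's end wall in the final picture.

**Disagreements:**
- During the adjustment, the pan's rim width in the wrist camera read about 0.01 rad lower than the side view. I relied on the side view, and the empty-beam reading at the end agreed with it.
- After the sled was released, the wrist camera put its handle 1–2 mm short of where it had stopped. That is within my reading error.
- The blue box was found about 2 cm from where I had set it in the pan, but it stayed well inside.

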